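# Put the thickness-collar rolling pin back together on its spindle stand

## Task

Put the rolling pin back together on the level spindle: take the parts from their wire cradles and slide on first the long barrel, then the wide collar, and last push the domed handle on as the end cap, hole first. Push everything home so that the parts sit snug against each other and the fixed collar with no gaps, let go, and leave the other things on the counter where they are.

Things in the scene. Friction and masses are not known exactly. Their poses are not given: they have to be found in the camera images.
- shoulder (a point): Point on the spindle axis at the face of the stand's fixed collar (60 mm across), 110 mm above the counter. Its x axis runs level along the spindle to the free tip (roughly the robot's right, world -y, within 0.3 rad); z is up. The wooden stand is fixed: behind the shoulder it extends 110 mm along -x, up to 30 mm above the axis; its base, 14 mm high, reaches 40 mm along +x.
- spindle_tip (a point): Free end of the rigid steel spindle, on its axis, 175 mm from the shoulder, same axes as shoulder. The spindle is 16 mm thick; its last 12 mm taper to 8 mm. Parts slide on it freely.
- barrel_center (a point): Centre of the loose wooden barrel: a plain tube 100 mm long, 46 mm outside diameter, with a 22 mm bore right through. Its x axis is the tube's axis (level), z may point any way about it. About 0.12 kg. Lies on a fixed wire cradle (130 x 50 mm, two level bars 26 mm apart, tops 44 mm above the counter), centre 64 mm above the counter; the three cradles stand side by side, about 110 mm apart, which part is where varies.
- collar_center (a point): Centre of the loose wooden collar: a thick ring 60 mm outside diameter, 30 mm long, with a 22 mm bore right through. Its x axis is the bore's axis (level). About 0.06 kg. Lies in a wire cradle as the barrel does, centre 72 mm above the counter.
- handle_center (a point): Centre of the loose wooden handle (end cap): 75 mm long (centre 37.5 mm from either end), 42 mm across, its x axis running from the open mouth (-x end, blind bore 20 mm across, 50 mm deep) to the closed dome (last 15 mm at +x). Lies in a cradle, centre 62 mm above the counter; the mouth looks roughly to the robot's left (+y), as it must to go on the spindle. About 0.07 kg.
- plate: Bystander, not to be moved: white melamine plate, 200 mm across, 20 mm high, flat on the counter; origin at its underside.
- tin: Bystander, not to be moved: round aluminium tin with lid and knob, 106 mm across, 118 mm high; origin at its underside.
- turner: Bystander, not to be moved: flat steel turner with wooden handle, about 300 mm long, lying flat on the counter, at most 20 mm high; origin between blade and handle.
- can: Bystander, not to be moved: plain can, 74 mm across, 80 mm high; origin at its underside.
There are look-alikes about, which are no part of the job. Leave any purple or yellow look-alike of the part that bears barrel_center alone.

How it is judged:
On the way, in this order (a step that is already met when the one before it is completed fails the run):
1. the barrel is threaded on the spindle (x of barrel_center in the frame of shoulder between 0.04 and 0.11 m and angle between the x axis of barrel_center and the x axis of shoulder, either way round below 0.2 rad and y of barrel_center in the frame of shoulder between -0.01 and 0.01 m and z of barrel_center in the frame of shoulder between -0.01 and 0.01 m), for 0.2 s.
2. the collar is threaded on after the barrel (all of step 1 and x of collar_center in the frame of shoulder between 0.1 and 0.165 m and angle between the x axis of collar_center and the x axis of shoulder, either way round below 0.35 rad and y of collar_center in the frame of shoulder between -0.01 and 0.01 m and z of collar_center in the frame of shoulder between -0.01 and 0.01 m), for 0.2 s.
At the end, for the whole second after the job is handed in: Barrel, collar, handle on the spindle in that order, at rest, within 8 mm of its axis, in line within 0.12 rad (barrel) or 0.15 rad, and home: centres at most 56 mm (barrel; 50 when tight), 121 mm (collar; 115) and 174.5 mm (handle; 167.5) from the shoulder (x of barrel_center in the frame of shoulder between 0.045 and 0.056 m and angle between the x axis of barrel_center and the x axis of shoulder, either way round below 0.12 rad and y of barrel_center in the frame of shoulder between -0.008 and 0.008 m and z of barrel_center in the frame of shoulder between -0.008 and 0.008 m and x of collar_center in the frame of shoulder between 0.108 and 0.121 m and angle between the x axis of each of collar_center, handle_center and the x axis of shoulder, either way round below 0.15 rad and y of collar_center in the frame of shoulder between -0.008 and 0.008 m and z of collar_center in the frame of shoulder between -0.008 and 0.008 m and x of handle_center in the frame of shoulder between 0.16 and 0.1745 m and y of handle_center in the frame of shoulder between -0.008 and 0.008 m and z of handle_center in the frame of shoulder between -0.008 and 0.008 m and linear speed of each of barrel, collar, handle below 0.02 m/s); the robot touches nothing.
It fails at once if one of the bystanders is moved by more than 40 mm (distance of any of plate, tin, turner, can from where it was at the start of the episode above 0.04 m).
It also fails if it takes over 72 s, if anything falls off the work surface, if the arm or the gripper's body presses on something with over 40 N, if the wrist force passes 120 N, or if a joint passes its speed limit or range.

## Robot

A 6-joint arm with a two-finger parallel gripper is mounted at the origin on the work surface. World frame = base frame: x ahead of the robot, y to its left, z up, the work surface at z = 0. Lengths are in m, angles in rad, forces in N, time in s.
With the tool pointing down it reaches from about 0.375 to 0.9 m from the base axis. Payload 3.1 kg.
Tool frame: the origin (TCP) lies midway between the tips of the shut fingers; the grasp point (between the pads) lies robot.tcp_to_grasp behind it (robot.tcp_to_grasp is the distance from the TCP to the grasp point, in m); z points along the fingers, y is the direction in which the jaws open and shut (so a half turn about z gives the same grasp; the last joint's range is limited). The gripper opens to 87 mm and grips with 3 to 60 N. Pads are 19 mm wide; open, the fingers measure 117 mm over their backs; the gripper's body (75 mm by 190 mm) begins 51 mm behind the grasp point.
Start: joints at [1.145, 0.527, 1.433, -0, 1.181, -0.178], TCP at [0.153, 0.606, 0.19] pointing down, gripper open.
Joint ranges: [-3.08, 3.08], [-0.75, 2.2], [0.22, 2.44], [-1.43, 4.57], [0, 2.65], [-2.85, 2.85]. Speed limits (rad/s): [2.79, 2.79, 3.14, 3.14, 3.14, 3.14].

## Interface

Orientations are given as a unit quaternion [x, y, z, w].
In Python, from rig import robot, cams, nets gives the robot as it stands. The module is installed in compiled form; this text tells all that it offers.
- The arm moves only by the tool play_rows, never from a script. Its argument "commands" is a list of rows, each an object of numbers: "x", "y", "z": the shift along the tool's x, y, z in mm; "spin": the turn about the tool's z in rad. In form: [{"x": .., "y": .., "z": .., "spin": ..}, ...]. A call has 1 to 8 rows; each row shifts and turns the pose as measured when the row begins, along the tool's axes as they then stand; what a row does not reach is not made up. A row lasts 1/10 s, in which the tool goes at most 50 mm and 8.59 degrees, less where a joint would pass 70% of its speed; a pose out of reach is approached as far as the arm can. A call is refused whole if a number of a shift passes 50 or a number of a turn 0.15, either way. A call with a gripper value outside its range is refused whole. "grip" is the opening, from 0 (shut) to 1 (fully open), set as the call begins (left out, the last holds). The fingers move at their own pace and stop on an object; "newtons" is the grip in N (left out, the last holds). Time passes only in rows, so rows that do not move let the fingers close. It gives the time, the measured TCP pose, the force and the opening at its end, in the units of the state.
- robot.get_obs(): the state, without advancing time (a new reading comes with each control period).
- cams.camera(name): name is "side" or "top" or "wrist"; returns a dict with "img" (420x560x3 uint8, red, green, blue), "fx", "fy", "cx", "cy" (pixels), "world_to_cam" (4x4, takes a point from world to camera coordinates); the wrist camera has in their place "mount" (4x4, takes a point from camera to tool coordinates, whose origin is the TCP and whose axes are the flange's). Camera axes: x right, y up, looking along -z (the intrinsics and any distortion apply to the point x, -y, -z); pixel columns grow to the right and rows downward; lengths in m; the calibration is good to about 2 mm. A picture is of the moment at which its call begins: read the wrist's pose just before it. There is no depth.
- robot.hand_in(): hands the job in, once; it reports no verdict.
Trained networks look in a picture, given as the dict that the camera call returned (one of the last four; its "shot" number tells which), for a name from the list of things; names that differ only in an ending like _2 or _b are one class to them, and where a whole thing is asked for, a point or a joint stands for the part that bears it (a point fixed in the world has none). Each returns a list of dicts, best first, with "conf" (0 to 1); they miss things now and then, are a little off and sometimes report something else, mostly with a low value. They report only what shows in the picture. A call takes as long as a camera call. They do not tell look-alikes from the thing itself.
- nets.outline_of(picture, name): "region" (420x560 bool, what is visible of it) and "pixel" ([column, row] in pixels, amid what is visible of it).
The state is a dict: "time": time; "q": joint angles; "joint_velocities": joint speeds; "joint_torque": joint torques, N m; "position": TCP position; "tool_rot": TCP orientation; "ft_force": force on the tool from outside, world axes, zero at the start; "moment": the same for the moment, N m; "grip_width": finger opening in m.
Only numpy, scipy, OpenCV 4.12 (cv2) and the standard library are available. Lean on these libraries where they do the work, as an engineer would, in place of code of your own. Each camera call takes 0.05 s, during which the arm holds its last target.

## Working session

There is one attempt and no reset: what is moved stays moved. The work goes in short steps, Python scripts to look and compute and a tool call to move; the robot and the scene stay as the last step left them, time stands still between calls to the robot, and variables do not carry over. Pictures are saved under pics/ and viewed, and the job is handed in when it is done.

Besides the shell and the picture viewer there is one more tool, called after "Emit:" by a JSON object that holds its "api" and its "payload", one argument or row to a line. play_rows: Moves the arm, as the interface text tells. Its arguments: {"type":"object","properties":{"commands":{"type":"array"},"grip":{"type":"number"},"newtons":{"type":"number"}},"required":["commands"]}

```bash
mkdir -p pics; ls; cat > h.py <<'E'
import numpy as np, cv2
from rig import robot, cams, nets
def save(d,name,crop=None,scale=1):
    im=d["img"][:,:,::-1]
    if crop: im=im[crop[1]:crop[3],crop[0]:crop[2]]
    im=cv2.resize(im,None,fx=scale,fy=scale,interpolation=cv2.INTER_CUBIC)
    cv2.imwrite("pics/"+name+".png",im)
E
python3 - <<'E'
from h import *
o=robot.get_obs(); print(o); print(robot.tcp_to_grasp)
for n in ["top","side","wrist"]:
    d=cams.camera(n); save(d,n+"0"); print(n,{k:(np.round(v,4).tolist() if not isinstance(v,dict) else v) for k,v in d.items() if k!="img"})
E
```

```text
pics
{'time': 0.0, 'q': array([ 1.14549019e+00,  5.28483599e-01,  1.43388934e+00, -8.86562831e-06,
        1.18141023e+00, -1.78515061e-01]), 'joint_velocities': array([ 0.00052744,  0.0005468 , -0.00138811,  0.00151436, -0.00041494,
       -0.00030131]), 'joint_torque': array([ 1.44884612e-03, -4.40042710e+01, -1.76595515e+01,  6.35367818e-02,
        5.80114522e-02, -1.48620379e-04]), 'position': array([0.15233036, 0.6053249 , 0.18906514]), 'tool_rot': array([ 1.23080880e-01,  9.92396039e-01, -1.04693823e-03, -3.21755603e-04]), 'ft_force': array([ 1.17265683, -0.08068329,  0.56472184]), 'moment': array([ 0.00439071, -0.00802911,  0.00935684]), 'grip_width': 0.0874268678884203}
0.0187
top {'fx': 478.9803, 'fy': 478.9803, 'cx': 266.9504, 'cy': 204.1314, 'world_to_cam': [[-0.0072, -1.0, 0.0049, -0.056], [0.9825, -0.0062, 0.1861, -0.4709], [-0.186, 0.0062, 0.9825, -1.149], [0.0, 0.0, 0.0, 1.0]], 'shot': 1}
side {'fx': 408.6789, 'fy': 408.6789, 'cx': 283.0087, 'cy': 212.1885, 'world_to_cam': [[0.9861, -0.1659, -0.007, -0.4675], [0.1005, 0.5631, 0.8203, -0.1166], [-0.1321, -0.8096, 0.572, -1.1919], [0.0, 0.0, 0.0, 1.0]], 'shot': 2}
wrist {'fx': 290.3792, 'fy': 290.3792, 'cx': 277.0006, 'cy': 207.1993, 'mount': [[-0.0007, 0.9551, 0.2961, 0.0811], [1.0, 0.0004, 0.0013, 0.0005], [0.0012, 0.2961, -0.9551, -0.1949], [0.0, 0.0, 0.0, 1.0]], 'shot': 3}
```

View pics/top0.png

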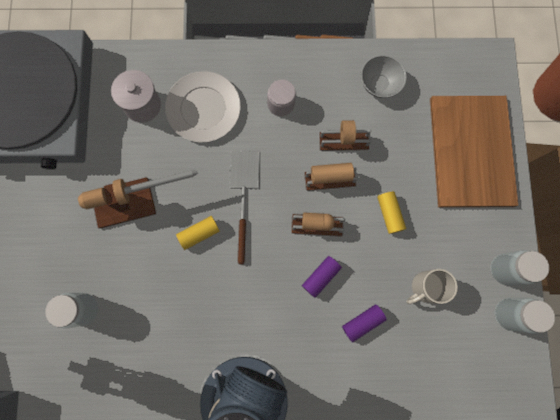

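View pics/side0.png

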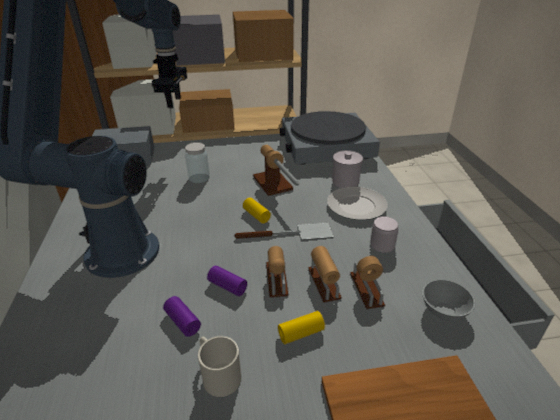

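View pics/wrist0.png

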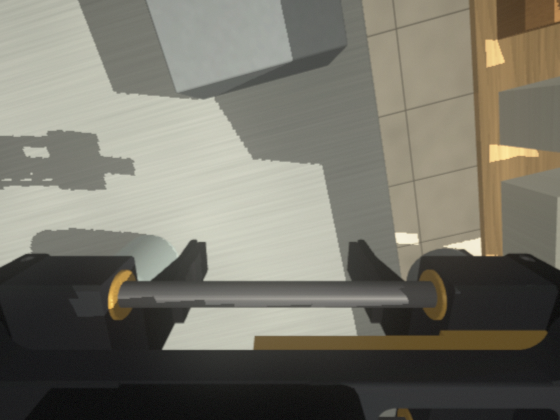

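The top view shows collar (345,135), barrel (330,176) and handle (318,223) in cradles. The stand is at (120,190) with the spindle tip near (195,173). Yellow and purple tubes lie loose on the counter.

```bash
cat >> h.py <<'E'
def ray(d,uv,T=None):
    """world origin, dir"""
    W=d["world_to_cam"] if T is None else np.linalg.inv(T)
    R=W[:3,:3]; t=W[:3,3]
    c=-R.T@t
    v=np.array([(uv[0]-d["cx"])/d["fx"],-(uv[1]-d["cy"])/d["fy"],-1])
    return c,R.T@v
def onz(d,uv,z,T=None):
    c,v=ray(d,uv,T); return c+v*(z-c[2])/v[2]
def proj(d,p,T=None):
    W=d["world_to_cam"] if T is None else np.linalg.inv(T)
    q=W[:3,:3]@np.asarray(p)+W[:3,3]
    return np.array([d["cx"]+d["fx"]*q[0]/-q[2], d["cy"]-d["fy"]*q[1]/-q[2]])
def wristT(o,d):
    from scipy.spatial.transform import Rotation as Ro
    T=np.eye(4); T[:3,:3]=Ro.from_quat(o["tool_rot"]).as_matrix(); T[:3,3]=o["position"]
    return T@d["mount"]
E
python3 - <<'E'
from h import *
t=cams.camera("top")
s=cams.camera("side")
save(t,"top_parts",(270,100,420,260),5); save(t,"top_sp",(70,150,220,250),5)
for n in ["barrel_center","collar_center","handle_center"]:
    for d,nm in((t,"top"),(s,"side")):
        for r in nets.outline_of(d,n)[:6]:
            m=r["region"]; ys,xs=np.nonzero(m)
            if len(xs)==0: continue
            rr=cv2.minAreaRect(np.c_[xs,ys].astype(np.float32))
            print(n,nm,round(r["conf"],2),np.round(r["pixel"],1),len(xs),np.round(rr[0],1),np.round(rr[1],1),round(rr[2],1))
E
```

```text
barrel_center top 0.9 [320.9 276.9] 801 [320.9 275.8] [19.8 42.4] 41.2
barrel_center top 0.75 [193.4 235.6] 740 [197.2 233.1] [18.1 41.6] 62.1
barrel_center top 0.68 [333.2 174.3] 709 [332.1 173.3] [18.2 41.6] 84.3
barrel_center top 0.61 [390.1 211.6] 743 [389.7 212.3] [40.6 19.9] 74.9
barrel_center top 0.59 [363.5 322.5] 824 [363.  322.8] [20.2 43. ] 56.3
barrel_center side 0.83 [226.2 282.3] 708 [227.2 280.1] [41.6 17.9] 26.6
barrel_center side 0.69 [257.7 210.3] 388 [256.6 209.9] [30.5 13.9] 42.3
barrel_center side 0.67 [303.4 324.9] 965 [301.3 327. ] [21.1 47.6] 69.4
barrel_center side 0.59 [328.4 264.5] 611 [325.3 265.1] [38.9 17.5] 60.9
barrel_center side 0.3 [355.8 203.6] 1494 [357. 203.] [32. 58.] 90.0
collar_center top 0.91 [349.2 132.6] 353 [347.5 132.5] [23. 15.] 90.0
collar_center side 0.91 [368.3 273.4] 527 [369.  268.5] [25.  24.6] 63.4
handle_center top 0.84 [319.6 224.4] 482 [318. 222.] [16. 30.] 90.0
handle_center top 0.56 [280.   96.9] 877 [281.  98.] [36. 28.] 90.0
handle_center side 0.81 [274.  258.6] 409 [276.5 260. ] [28.2 16.4] 85.2
```

View pics/top_parts.png

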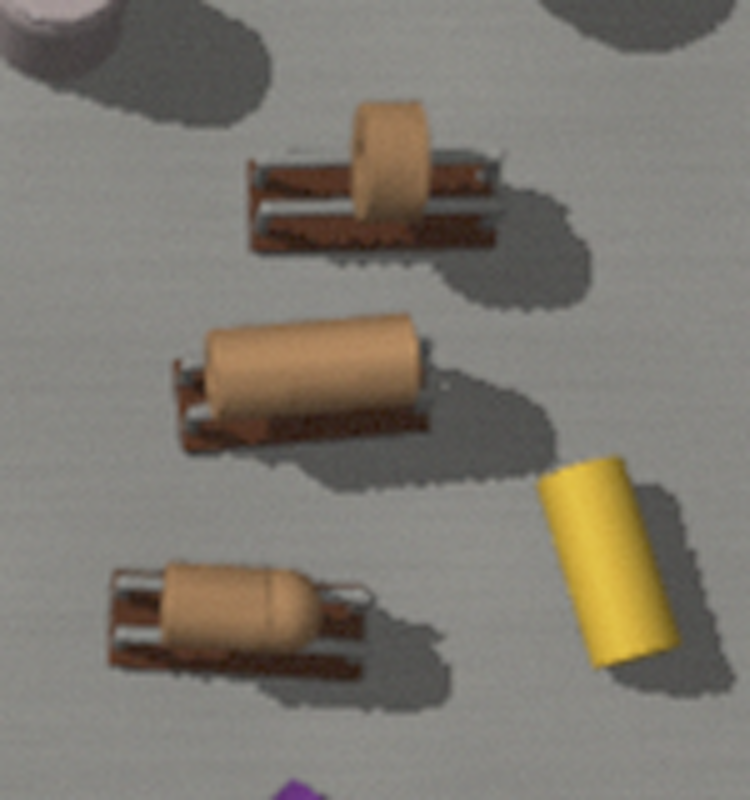

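View pics/top_sp.png

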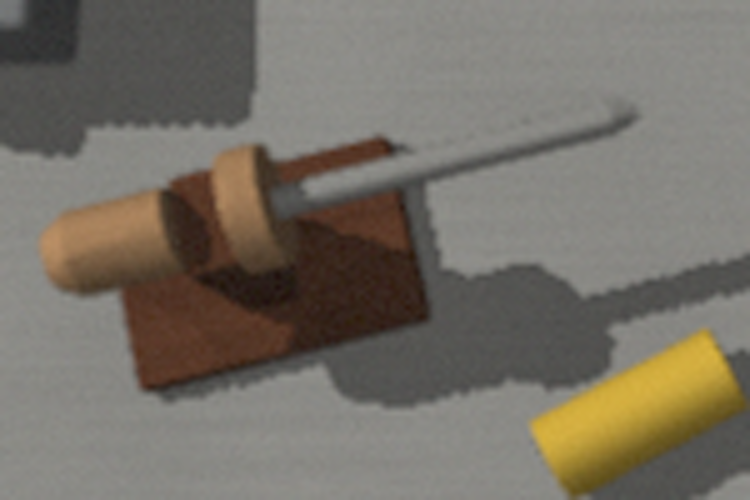

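The loose wooden tube at top pixel (332,174), in the middle cradle, is the barrel. The other tubes, yellow at (197,233) and (390,212) and purple at (321,276) and (363,323), lie on the counter and are look-alikes. The crop confirms this.

```bash
python3 - <<'E'
from h import *
from scipy.optimize import least_squares
t=cams.camera("top"); s=cams.camera("side")
save(s,"side_sp",(230,130,330,205),7); 
save(s,"side_parts",(250,230,400,320),5)
for n,uv,z in [("barrel",(332.1,173.3),.064),("collar",(348.1,132),.072),("handle",(318,222),.062),("tip",(196.6,172.6),.11),("shoulder",(124.4,190.6),.11)]:
    p=onz(t,uv,z); print(n,p.round(4),"side",proj(s,p).round(1))
p=onz(t,(196.6,172.6),.11)-onz(t,(124.4,190.6),.11); print(np.linalg.norm(p),np.arctan2(p[1],p[0]))
for a,b,z in [((209,178.5),(253.5,174),0.064)]: 
    pass
# axis dir barrel: minAreaRect angle -> sample
def ang(a,b,z):
    p=onz(t,b,z)-onz(t,a,z); return np.arctan2(p[1],p[0]),np.linalg.norm(p)
f=lambda x,y:(x/5+270,y/5+100)
print("barrel",ang(f(208,374),f(418,356),.064))
print("handle",ang(f(162,603),f(320,610),.062))
print("cradleC",ang(f(250,252),f(495,245),0.005),"B",ang(f(182,452),f(428,432),.005),"H",ang(f(110,664),f(362,678),.005))
E
```

```text
barrel [ 0.5436 -0.2212  0.064 ] side [323.9 264.5]
collar [ 0.648  -0.2637  0.072 ] side [368.8 268.5]
handle [ 0.422  -0.1832  0.062 ] side [274.8 260.8]
tip [0.5355 0.1081 0.11  ] side [296.3 184.2]
shoulder [0.4927 0.2776 0.11  ] side [274.8 160.5]
0.1747719062377746 -1.3234114522620193
barrel (np.float64(-1.4888922514634007), np.float64(0.10496315927531266))
handle (np.float64(-1.6220129731279265), np.float64(0.07710769248160095))
cradleC (np.float64(-1.5468053313747108), np.float64(0.12934321725165124)) B (np.float64(-1.4940505104761677), np.float64(0.12837174278380395)) H (np.float64(-1.6332275527947884), np.float64(0.12844424028801876))
```

View pics/side_sp.png

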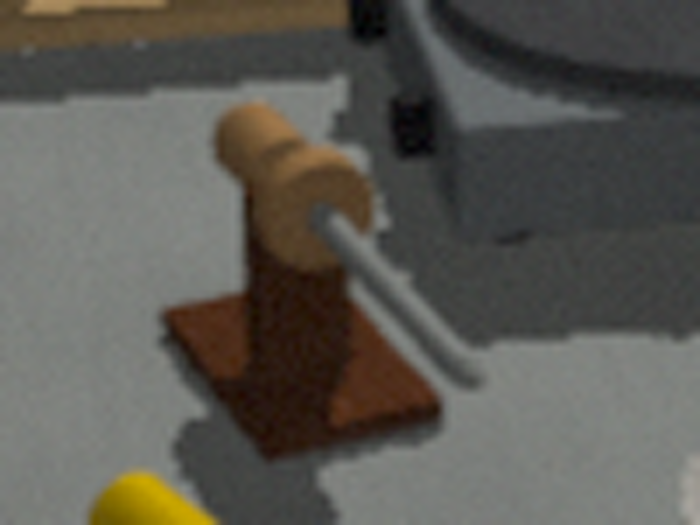

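View pics/side_parts.png

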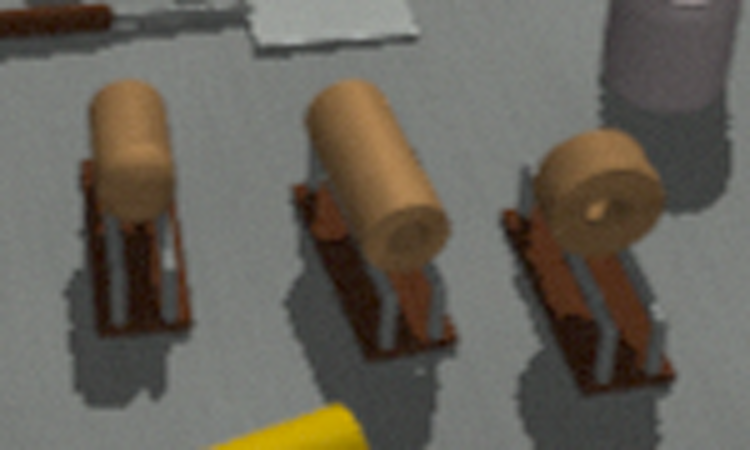

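```bash
cat >> h.py <<'E'
import json,sys
def yaw(o):
    from scipy.spatial.transform import Rotation as Ro
    R=Ro.from_quat(o["tool_rot"]).as_matrix(); return np.arctan2(R[1,1],R[0,1])
def plan(way, mx=48,o=None):
    """way: list of (x,y,z,yawy) ; prints rows from present pose"""
    o=o or robot.get_obs(); p=np.array(o["position"]); a=yaw(o); out=[]
    for w in way:
        d=(np.array(w[:3])-p)*1000; da=(w[3]-a+np.pi)%(2*np.pi)-np.pi
        n=max(1,int(np.ceil(np.linalg.norm(d)/mx)),int(np.ceil(abs(da)/.145)))
        for i in range(n):
            ai=a+da*i/n
            y=np.array([np.cos(ai),np.sin(ai)]); x=np.array([-np.sin(ai),np.cos(ai)])
            s=d/n; out.append(dict(x=round(float(s[:2]@x)),y=round(float(s[:2]@y)),z=round(float(-s[2])),spin=round(-da/n,3)))
        p=np.array(w[:3]); a=w[3]
    print("from",np.round(o["position"],4),round(float(yaw(o)),4),"t",o["time"])
    for i in range(0,len(out),8): print(json.dumps(out[i:i+8]))
E
python3 -c "
from h import *
plan([(.26,.45,.26,1.1),(.5,.0,.26,.35),(.5436,-.2212,.2,.082)])"
```

```text
from [0.1527 0.6061 0.1901] 1.324 t 0.65
[{"x": -28, "y": -25, "z": -14, "spin": 0.045}, {"x": -30, "y": -24, "z": -14, "spin": 0.045}, {"x": -31, "y": -22, "z": -14, "spin": 0.045}, {"x": -32, "y": -21, "z": -14, "spin": 0.045}, {"x": -32, "y": -20, "z": -14, "spin": 0.045}, {"x": -38, "y": -27, "z": 0, "spin": 0.068}, {"x": -40, "y": -24, "z": 0, "spin": 0.068}, {"x": -41, "y": -21, "z": 0, "spin": 0.068}]
[{"x": -43, "y": -18, "z": 0, "spin": 0.068}, {"x": -44, "y": -15, "z": 0, "spin": 0.068}, {"x": -45, "y": -12, "z": 0, "spin": 0.068}, {"x": -45, "y": -9, "z": 0, "spin": 0.068}, {"x": -46, "y": -6, "z": 0, "spin": 0.068}, {"x": -46, "y": -3, "z": 0, "spin": 0.068}, {"x": -46, "y": 0, "z": 0, "spin": 0.068}, {"x": -46, "y": 3, "z": 0, "spin": 0.068}]
[{"x": -45, "y": -7, "z": 12, "spin": 0.054}, {"x": -45, "y": -5, "z": 12, "spin": 0.054}, {"x": -45, "y": -2, "z": 12, "spin": 0.054}, {"x": -45, "y": 0, "z": 12, "spin": 0.054}, {"x": -45, "y": 3, "z": 12, "spin": 0.054}]
```

Emit:
{"api": "play_rows", "payload": {
  "commands": [
    {"x": -28,"y": -25,"z": -14,"spin": 0.045},
    {"x": -30,"y": -24,"z": -14,"spin": 0.045},
    {"x": -31,"y": -22,"z": -14,"spin": 0.045},
    {"x": -32,"y": -21,"z": -14,"spin": 0.045},
    {"x": -32,"y": -20,"z": -14,"spin": 0.045},
    {"x": -38,"y": -27,"z": 0,"spin": 0.068},
    {"x": -40,"y": -24,"z": 0,"spin": 0.068},
    {"x": -41,"y": -21,"z": 0,"spin": 0.068}
  ],
  "grip": 1
}}

```text
time: 1.45
position: [0.329, 0.322, 0.2628]
tool_rot: [0.334, 0.943, 0.003, 0.002]
ft_force: [0.6, -0.3, -0.7]
grip_width: 0.087
```

Emit:
{"api": "play_rows", "payload": {
  "commands": [
    {"x": -43,"y": -18,"z": 0,"spin": 0.068},
    {"x": -44,"y": -15,"z": 0,"spin": 0.068},
    {"x": -45,"y": -12,"z": 0,"spin": 0.068},
    {"x": -45,"y": -9,"z": 0,"spin": 0.068},
    {"x": -46,"y": -6,"z": 0,"spin": 0.068},
    {"x": -46,"y": -3,"z": 0,"spin": 0.068},
    {"x": -46,"y": 0,"z": 0,"spin": 0.068},
    {"x": -46,"y": 3,"z": 0,"spin": 0.068}
  ]
}}

```text
time: 2.25
position: [0.5049, -0.0211, 0.2659]
tool_rot: [0.585, 0.811, 0.007, 0.004]
ft_force: [0.8, 0.6, -0.3]
grip_width: 0.0869
```

```bash
python3 -c "
from h import *
plan([(.5436,-.2212,.2,.082)])"
```

```text
from [ 0.5049 -0.0211  0.2659] 0.3216 t 2.25
[{"x": -40, "y": -5, "z": 13, "spin": 0.048}, {"x": -41, "y": -3, "z": 13, "spin": 0.048}, {"x": -41, "y": -1, "z": 13, "spin": 0.048}, {"x": -41, "y": 1, "z": 13, "spin": 0.048}, {"x": -41, "y": 2, "z": 13, "spin": 0.048}]
```

Emit:
{"api": "play_rows", "payload": {
  "commands": [
    {"x": -40,"y": -5,"z": 13,"spin": 0.048},
    {"x": -41,"y": -3,"z": 13,"spin": 0.048},
    {"x": -41,"y": -1,"z": 13,"spin": 0.048},
    {"x": -41,"y": 1,"z": 13,"spin": 0.048},
    {"x": -41,"y": 2,"z": 13,"spin": 0.048},
    {"x": 0,"y": 0,"z": 0,"spin": 0},
    {"x": 0,"y": 0,"z": 0,"spin": 0}
  ]
}}

```text
time: 2.95
position: [0.5501, -0.2384, 0.1995]
tool_rot: [0.685, 0.729, 0.009, 0.008]
ft_force: [0.1, 0.6, 0.4]
grip_width: 0.0866
```

```bash
python3 - <<'E'
from h import *
from scipy.spatial.transform import Rotation as Ro
o=robot.get_obs(); print(o["position"],yaw(o),o["q"]); print(Ro.from_quat(o["tool_rot"]).as_matrix().round(4))
d=cams.camera("wrist"); save(d,"w1"); T=wristT(o,d)
for n,z in [("barrel_center",.064),("collar_center",.072),("handle_center",.062)]:
    for r in nets.outline_of(d,n):
        ys,xs=np.nonzero(r["region"]); rr=cv2.minAreaRect(np.c_[xs,ys].astype(np.float32))
        print(n,r["conf"],np.round(r["pixel"]),onz(d,rr[0],z,T).round(4),[np.round(q) for q in rr[:2]], onz(d,rr[0],z,T).round(4))
    print(proj(d,{"b":(.5436,-.2212,.064),"c":(.648,-.2637,.072),"h":(.422,-.1832,.062)}[n[0]],T))
E
```

```text
[ 0.55011143 -0.23842349  0.19951936] 0.06179452796315056 [-0.6045842   0.47270311  1.50670502  0.01799283  1.14362246 -0.67369821]
[[-0.0618  0.9978  0.0246]
 [ 0.9981  0.0617  0.0029]
 [ 0.0014  0.0248 -0.9997]]
barrel_center 0.88 [ 63. 128.] [ 0.3185 -0.1852  0.064 ] [array([ 63., 131.]), array([109.,  40.])] [ 0.3185 -0.1852  0.064 ]
barrel_center 0.78 [ 10. 221.] [ 0.2496 -0.2885  0.064 ] [array([ 16., 218.]), array([58., 33.])] [ 0.2496 -0.2885  0.064 ]
barrel_center 0.75 [272. 175.] [ 0.5469 -0.221   0.064 ] [array([272., 176.]), array([93., 42.])] [ 0.5469 -0.221   0.064 ]
barrel_center 0.68 [220. 266.] [ 0.4627 -0.3423  0.064 ] [array([200., 266.]), array([28., 76.])] [ 0.4627 -0.3423  0.064 ]
[268.88340442 175.49968708]
collar_center 0.69 [356. 217.] [ 0.6519 -0.2645  0.072 ] [array([358., 218.]), array([53., 37.])] [ 0.6519 -0.2645  0.072 ]
collar_center 0.44 [465.  73.] [ 0.7448 -0.1027  0.072 ] [array([469.,  75.]), array([ 70., 110.])] [ 0.7448 -0.1027  0.072 ]
[355.08254336 217.09245439]
handle_center 0.61 [162. 134.] [ 0.4268 -0.1815  0.062 ] [array([165., 134.]), array([41., 73.])] [ 0.4268 -0.1815  0.062 ]
[160.54442825 135.04968   ]
```

View pics/w1.png

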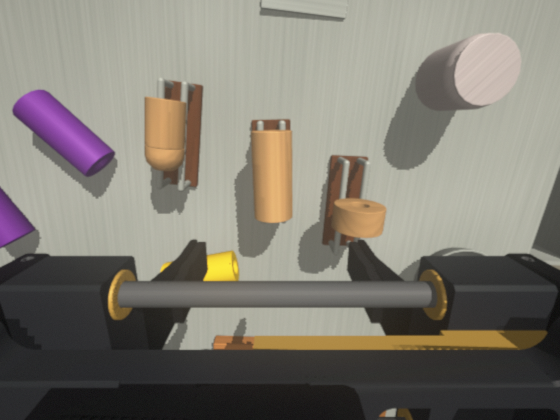

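The wrist view shows handle (165,134), barrel (272,176) and collar (358,218), which agree with the top view to about 4 mm. I'm going down on the barrel.

```bash
cat >> h.py <<'E'
def plan(way, mx=45,o=None):
    from scipy.spatial.transform import Rotation as Ro
    o=o or robot.get_obs(); p=np.array(o["position"]); out=[]
    R=Ro.from_quat(o["tool_rot"])
    a=yaw(o)
    for w in way:
        d=(np.array(w[:3])-p)*1000; da=(w[3]-a+np.pi)%(2*np.pi)-np.pi
        m=w[4] if len(w)>4 else mx
        n=max(1,int(np.ceil(np.linalg.norm(d)/m)),int(np.ceil(abs(da)/.145)))
        for i in range(n):
            s=R.inv().apply(d/n)
            out.append(dict(x=round(float(s[0]),1),y=round(float(s[1]),1),z=round(float(s[2]),1),spin=round(-da/n,3)))
            R=R*Ro.from_rotvec([0,0,-da/n])
        p=np.array(w[:3]); a=w[3]
    print("from",np.round(o["position"],4),"yaw",round(float(yaw(o)),4),"zax",R.as_matrix()[:,2].round(3),"t",round(o["time"],2),"f",o["ft_force"].round(1),"w",o["grip_width"].round(4))
    for i in range(0,len(out),8): print(json.dumps(out[i:i+8]))
E
python3 -c "
from h import *
plan([(.5455,-.221,.13,.082,25),(.5455,-.221,.048,.082,25)])"
```

```text
Traceback (most recent call last):
  File "h.py", line 56, in plan
    print("from",np.round(o["position"],4),"yaw",round(float(yaw(o)),4),"zax",R.as_matrix()[:,2].round(3),"t",round(o["time"],2),"f",o["ft_force"].round(1),"w",o["grip_width"].round(4))
                                                                                                                                                                ^^^^^^^^^^^^^^^^^^^^^
AttributeError: 'float' object has no attribute 'round'
```

```bash
sed -i 's/o\["grip_width"\].round(4)/round(o["grip_width"],4)/' h.py
python3 -c "
from h import *
plan([(.5455,-.221,.13,.082,25),(.5455,-.221,.048,.082,25)])"
```

```text
from [ 0.5505 -0.2366  0.2006] yaw 0.0649 zax [ 0.026  0.002 -1.   ] t 3.15 f [-0.2 -0.2 -0.1] w 0.0874
[{"x": 5.3, "y": -1.9, "z": 23.5, "spin": -0.006}, {"x": 5.3, "y": -1.9, "z": 23.5, "spin": -0.006}, {"x": 5.3, "y": -1.9, "z": 23.5, "spin": -0.006}, {"x": 0.0, "y": -0.5, "z": 20.5, "spin": -0.0}, {"x": 0.0, "y": -0.5, "z": 20.5, "spin": -0.0}, {"x": 0.0, "y": -0.5, "z": 20.5, "spin": -0.0}, {"x": 0.0, "y": -0.5, "z": 20.5, "spin": -0.0}]
```

Emit:
{"api": "play_rows", "payload": {
  "commands": [
    {"x": 5,"y": -2,"z": 23,"spin": -0.006},
    {"x": 5,"y": -2,"z": 23,"spin": -0.006},
    {"x": 5,"y": -2,"z": 23,"spin": -0.006},
    {"x": 0,"y": -0.5,"z": 20},
    {"x": 0,"y": -0.5,"z": 20},
    {"x": 0,"y": -0.5,"z": 20}
  ]
}}

```text
invalid input
```

```bash
python3 -c "
from h import *
plan([(.5455,-.221,.048,.082,25)])
d=cams.camera('wrist'); save(d,'w2')"
```

```text
from [ 0.5505 -0.2366  0.2006] yaw 0.0649 zax [ 0.026  0.002 -1.   ] t 3.15 f [-0.2 -0.2 -0.1] w 0.0874
[{"x": 2.3, "y": -1.1, "z": 21.8, "spin": -0.002}, {"x": 2.3, "y": -1.1, "z": 21.8, "spin": -0.002}, {"x": 2.3, "y": -1.1, "z": 21.8, "spin": -0.002}, {"x": 2.3, "y": -1.1, "z": 21.8, "spin": -0.002}, {"x": 2.3, "y": -1.1, "z": 21.8, "spin": -0.002}, {"x": 2.3, "y": -1.1, "z": 21.8, "spin": -0.002}, {"x": 2.3, "y": -1.1, "z": 21.8, "spin": -0.002}]
```

View pics/w2.png

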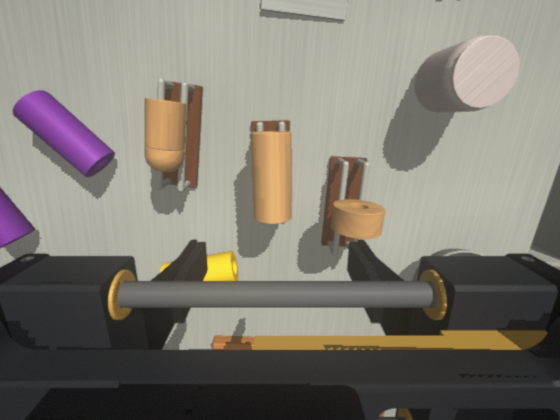

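All four keys are required in each row.

Emit:
{"api": "play_rows", "payload": {
  "commands": [
    {"x": 5,"y": -2,"z": 23,"spin": -0.006},
    {"x": 5,"y": -2,"z": 23,"spin": -0.006},
    {"x": 5,"y": -2,"z": 23,"spin": -0.006},
    {"x": 0,"y": -0.5,"z": 20,"spin": 0},
    {"x": 0,"y": -0.5,"z": 20,"spin": 0},
    {"x": 0,"y": -0.5,"z": 20,"spin": 0}
  ]
}}

```text
time: 3.8
position: [0.5514, -0.217, 0.0764]
tool_rot: [0.673, 0.74, 0.011, 0.017]
ft_force: [0.8, -1.3, -0.4]
grip_width: 0.087
```

```bash
python3 -c "
from h import *
plan([(.5455,-.221,.048,.082,25)])
d=cams.camera('wrist'); save(d,'w3')"
```

```text
from [ 0.5514 -0.217   0.0764] yaw 0.0954 zax [ 0.041 -0.007 -0.999] t 3.8 f [ 0.8 -1.3 -0.4] w 0.087
[{"x": -1.5, "y": -3.7, "z": 14.1, "spin": 0.007}, {"x": -1.6, "y": -3.7, "z": 14.1, "spin": 0.007}]
```

View pics/w3.png

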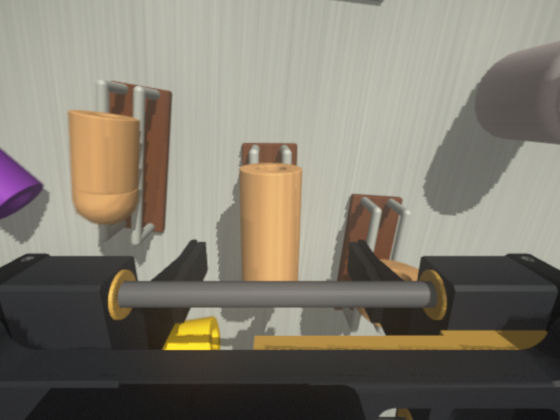

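Emit:
{"api": "play_rows", "payload": {
  "commands": [
    {"x": -1,"y": -3.5,"z": 14,"spin": 0.007},
    {"x": -1,"y": -3.5,"z": 13,"spin": 0.007},
    {"x": 0,"y": 0,"z": 0,"spin": 0}
  ]
}}

```text
time: 4.15
position: [0.5442, -0.2155, 0.0469]
tool_rot: [0.676, 0.737, 0.011, 0.014]
ft_force: [-0.7, 0.5, -0.1]
grip_width: 0.0867
```

```bash
python3 -c "
from h import *
plan([(.5455,-.221,.048,.082,25)])"
```

```text
from [ 0.5442 -0.2155  0.0469] yaw 0.0857 zax [ 0.036 -0.003 -0.999] t 4.15 f [-0.7  0.5 -0.1] w 0.0867
[{"x": -5.6, "y": 0.9, "z": -1.1, "spin": 0.004}]
```

Emit:
{"api": "play_rows", "payload": {
  "commands": [
    {"x": -5,"y": 0,"z": 0,"spin": 0},
    {"x": 0,"y": 0,"z": 0,"spin": 0}
  ]
}}

```text
time: 4.35
position: [0.546, -0.2204, 0.049]
tool_rot: [0.675, 0.737, 0.011, 0.016]
ft_force: [0.7, 0.8, 0.3]
grip_width: 0.0869
```

Emit:
{"api": "play_rows", "payload": {
  "commands": [
    {"x": 0,"y": 0,"z": 0,"spin": 0},
    {"x": 0,"y": 0,"z": 0,"spin": 0},
    {"x": 0,"y": 0,"z": 0,"spin": 0},
    {"x": 0,"y": 0,"z": 0,"spin": 0},
    {"x": 0,"y": 0,"z": 0,"spin": 0}
  ],
  "grip": 0.2,
  "newtons": 30
}}

```text
time: 4.85
position: [0.548, -0.2214, 0.052]
tool_rot: [0.675, 0.737, 0.012, 0.019]
ft_force: [0.4, 0.0, 0.2]
grip_width: 0.0549
```

```bash
python3 -c "
from h import *
plan([(.5455,-.221,.048,.082,25)])"
```

```text
from [ 0.548  -0.2214  0.052 ] yaw 0.0883 zax [ 0.043 -0.008 -0.999] t 4.85 f [0.4 0.  0.2] w 0.0549
[{"x": 0.6, "y": -2.6, "z": 3.9, "spin": 0.006}]
```

Emit:
{"api": "play_rows", "payload": {
  "commands": [
    {"x": 0,"y": -1,"z": 2,"spin": 0},
    {"x": 0,"y": 0,"z": 1,"spin": 0},
    {"x": 0,"y": 0,"z": 0,"spin": 0},
    {"x": 0,"y": 0,"z": 0,"spin": 0}
  ]
}}

```text
time: 5.25
position: [0.5476, -0.2215, 0.0493]
tool_rot: [0.675, 0.737, 0.012, 0.019]
ft_force: [-0.2, 2.2, 7.9]
grip_width: 0.0266
```

```bash
python3 -c "
from h import *
plan([(.548,-.221,.15,.082,25),(.5355+.0,.0,.15,.247)])"
```

```text
from [ 0.5476 -0.2215  0.0493] yaw 0.0876 zax [ 0.044 -0.008 -0.999] t 5.25 f [-0.2  2.2  7.9] w 0.0266
[{"x": -0.1, "y": 1.0, "z": -20.1, "spin": 0.001}, {"x": -0.1, "y": 1.0, "z": -20.1, "spin": 0.001}, {"x": -0.1, "y": 1.0, "z": -20.1, "spin": 0.001}, {"x": -0.1, "y": 1.0, "z": -20.1, "spin": 0.001}, {"x": -0.1, "y": 1.0, "z": -20.1, "spin": 0.001}, {"x": 44.3, "y": 1.1, "z": -0.5, "spin": -0.033}, {"x": 44.2, "y": 2.6, "z": -0.5, "spin": -0.033}, {"x": 44.1, "y": 4.0, "z": -0.5, "spin": -0.033}]
[{"x": 43.9, "y": 5.5, "z": -0.5, "spin": -0.033}, {"x": 43.7, "y": 6.9, "z": -0.5, "spin": -0.033}]
```

The opening is 27 mm, which isn't a 46 mm grip. I'll look before moving.

```bash
python3 -c "
from h import *
print(robot.get_obs()['grip_width'])
d=cams.camera('wrist'); save(d,'w4'); d=cams.camera('side'); save(d,'s4',(230,200,400,330),4.5)"
```

```text
0.02663931289111706
```

View pics/w4.png

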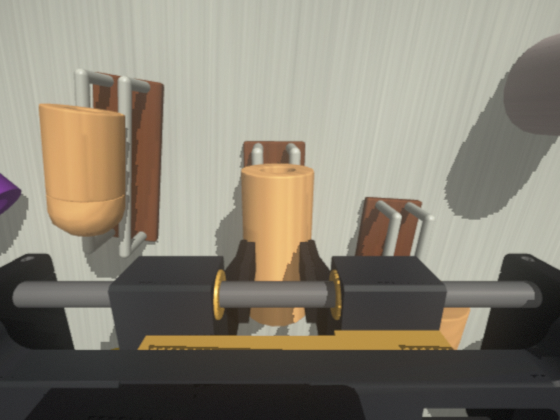

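View pics/s4.png

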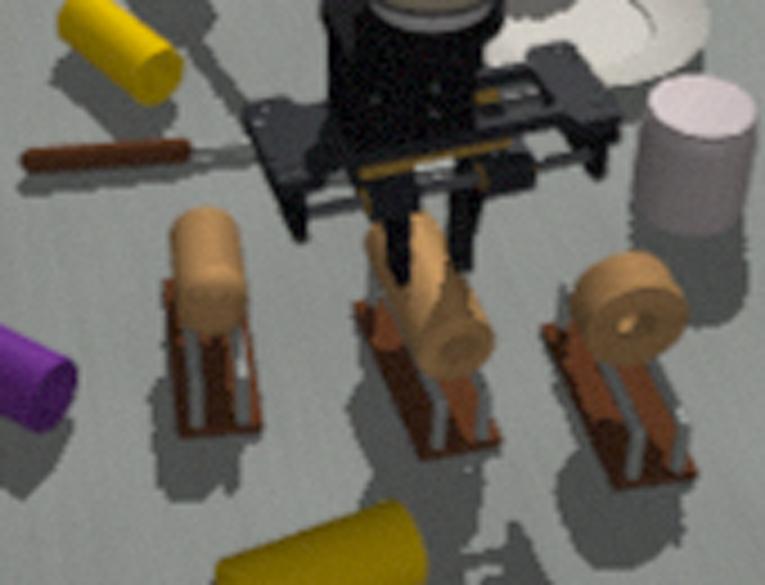

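```bash
python3 -c "
from h import *
o=robot.get_obs(); d=cams.camera('wrist'); s=cams.camera('side')
print(o['position'],o['grip_width'],proj(s,o['position']))
for y in (-.0433,.0433,.0133,.0233,-.0133):
  for z in (0,-.0187,-.034,-.05):
    print(y,z,proj(d,(0,y,z),d['mount']).round(0))
"
```

```text
[ 0.54761026 -0.22152712  0.04954187] 0.026920958498446994 [325.13930653 268.54118289]
-0.0433 0 [217. 235.]
-0.0433 -0.0187 [211. 246.]
-0.0433 -0.034 [205. 257.]
-0.0433 -0.05 [199. 270.]
0.0433 0 [336. 235.]
0.0433 -0.0187 [341. 246.]
0.0433 -0.034 [347. 257.]
0.0433 -0.05 [353. 270.]
0.0133 0 [295. 235.]
0.0133 -0.0187 [296. 246.]
0.0133 -0.034 [298. 257.]
0.0133 -0.05 [300. 270.]
0.0233 0 [308. 235.]
0.0233 -0.0187 [311. 246.]
0.0233 -0.034 [314. 257.]
0.0233 -0.05 [318. 270.]
-0.0133 0 [258. 235.]
-0.0133 -0.0187 [256. 246.]
-0.0133 -0.034 [254. 257.]
-0.0133 -0.05 [252. 270.]
```

```bash
python3 -c "
from h import *
o=robot.get_obs(); d=cams.camera('wrist'); T=wristT(o,d)
a=np.array([np.cos(-1.489),np.sin(-1.489),0]); n=np.array([-a[1],a[0],0])
c=np.array([.5470,-.221,.064])
for e in (-.05,.05):
  for dx,dz in ((-.023,0),(.023,0),(0,.023),(0,-.023)):
    print(e,dx,dz,proj(d,c+a*e+n*dx+np.array([0,0,dz]),T).round(0))
save(d,'w5',(200,130,360,350),3.5)
s=cams.camera('side'); save(s,'s5',(295,225,365,305),8)
for dx in (-.0133,.0133):
  for z in (0,.02,.034): print(dx,z,((proj(s,o['position']+[dx,0,z])-[295,225])*8).round())
"
```

```text
-0.05 -0.023 0 [240. 170.]
-0.05 0.023 0 [313. 170.]
-0.05 0 0.023 [278. 177.]
-0.05 0 -0.023 [275. 164.]
0.05 -0.023 0 [244. 306.]
0.05 0.023 0 [307. 305.]
0.05 0 0.023 [277. 328.]
0.05 0 -0.023 [275. 288.]
-0.0133 0 [201. 353.]
-0.0133 0.02 [204. 307.]
-0.0133 0.034 [206. 274.]
0.0133 0 [281. 343.]
0.0133 0.02 [285. 297.]
0.0133 0.034 [287. 264.]
```

View pics/w5.png

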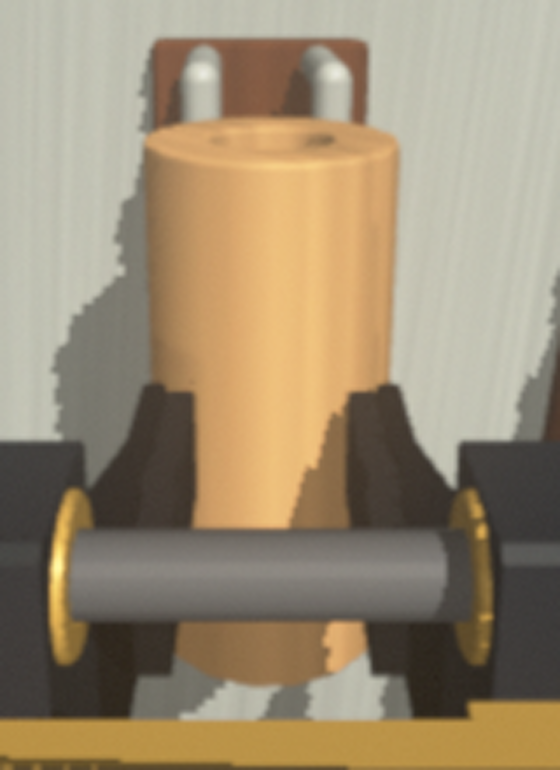

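View pics/s5.png

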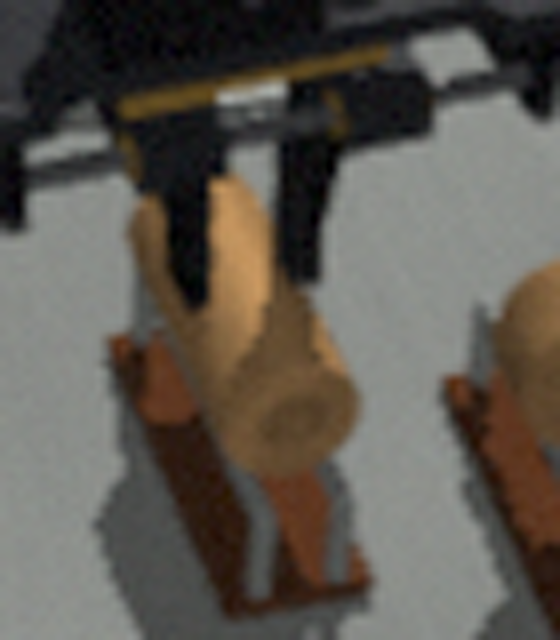

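The fingers closed on the top chord of the barrel: a 27 mm chord puts the tips about 19 mm above the barrel's axis. The side and wrist views agree that the real tips sit about 30 mm behind the stated TCP. I'll open, go deeper and check.

Emit:
{"api": "play_rows", "payload": {
  "commands": [
    {"x": 0,"y": 0,"z": -2,"spin": 0},
    {"x": 0,"y": 0,"z": -2,"spin": 0},
    {"x": 0,"y": 0,"z": -2,"spin": 0},
    {"x": 0,"y": 0,"z": -2,"spin": 0},
    {"x": 0,"y": 0,"z": 0,"spin": 0},
    {"x": 0,"y": 0,"z": 0,"spin": 0},
    {"x": 0,"y": 0,"z": 0,"spin": 0}
  ],
  "grip": 0.85
}}

```text
time: 6.25
position: [0.5468, -0.2214, 0.0579]
tool_rot: [0.675, 0.737, 0.012, 0.019]
ft_force: [0.6, -1.0, -0.4]
grip_width: 0.0713
```

```bash
python3 -c "
from h import *
plan([(.547,-.221,.048,.082,25)])
o=robot.get_obs();d=cams.camera('wrist');print(d['mount'].round(4).tolist());save(d,'w6'); s=cams.camera('side'); save(s,'s6',(295,225,365,305),8)"
```

```text
from [ 0.5468 -0.2214  0.0579] yaw 0.088 zax [ 0.044 -0.008 -0.999] t 6.25 f [ 0.6 -1.  -0.4] w 0.0713
[{"x": 0.5, "y": -0.2, "z": 9.9, "spin": 0.006}]
[[-0.0007, 0.9549, 0.2969, 0.0818], [1.0, 0.0007, 0.0001, 0.0006], [-0.0001, 0.2969, -0.9549, -0.1949], [0.0, 0.0, 0.0, 1.0]]
```

View pics/s6.png

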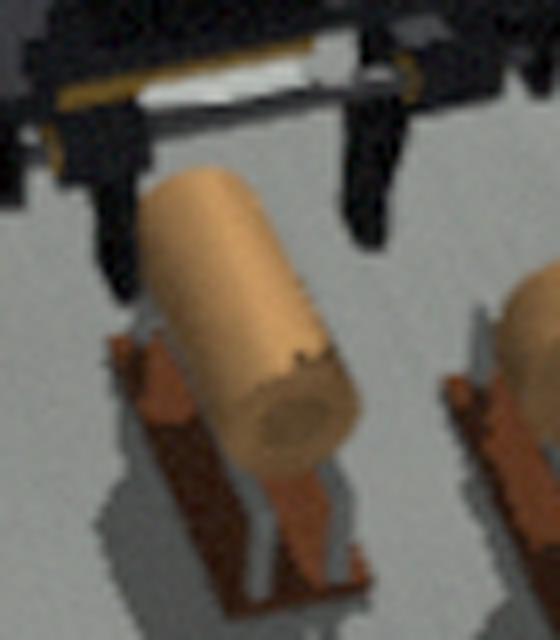

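```bash
python3 -c "
from h import *
s=cams.camera('side')
for uv in ((310.2,262.5),(341.5,256)):
  for y in (-.2214,-.231):
    c,v=ray(s,uv); print((c+v*(y-c[1])/v[1]).round(4))
for uv in ((122/8+295,0),):pass
o=robot.get_obs()
d=cams.camera('wrist')
# wrist tips
T=np.array(d['mount'])
save(d,'w7',(170,220,400,330),3.4)
"
```

```text
[ 0.5073 -0.2214  0.0765]
[ 0.5048 -0.231   0.0854]
[ 0.5886 -0.2214  0.086 ]
[ 0.5851 -0.231   0.0947]
```

View pics/w7.png

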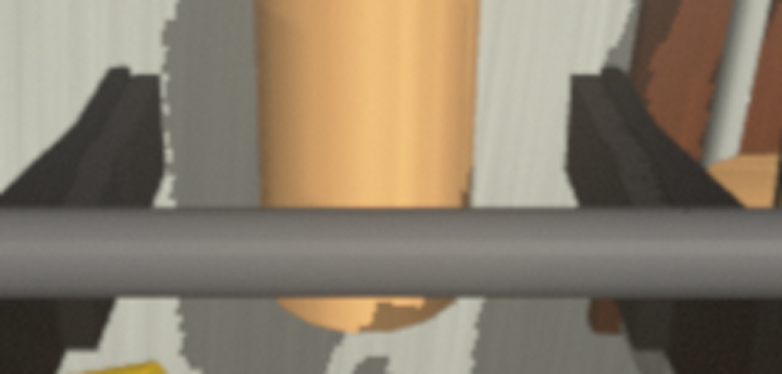

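The tips are about 28–33 mm above the reported TCP, so the barrel grasp needs TCP z ≈ 0.022.

Emit:
{"api": "play_rows", "payload": {
  "commands": [
    {"x": 0,"y": 0,"z": 12,"spin": 0},
    {"x": 0,"y": 0,"z": 12,"spin": 0},
    {"x": 0,"y": 0,"z": 12,"spin": 0},
    {"x": 0,"y": 0,"z": 0,"spin": 0}
  ]
}}

```text
time: 6.85
position: [0.5481, -0.2215, 0.0183]
tool_rot: [0.675, 0.737, 0.012, 0.018]
ft_force: [0.6, 0.3, -0.7]
grip_width: 0.0739
```

```bash
python3 -c "
from h import *
plan([(.547,-.221,.022,.082,25)])
s=cams.camera('side'); save(s,'s8',(295,225,365,305),8)"
```

```text
from [ 0.5481 -0.2215  0.0183] yaw 0.088 zax [ 0.043 -0.007 -0.999] t 6.85 f [ 0.6  0.3 -0.7] w 0.0739
[{"x": 0.6, "y": -0.9, "z": -3.8, "spin": 0.006}]
```

View pics/s8.png

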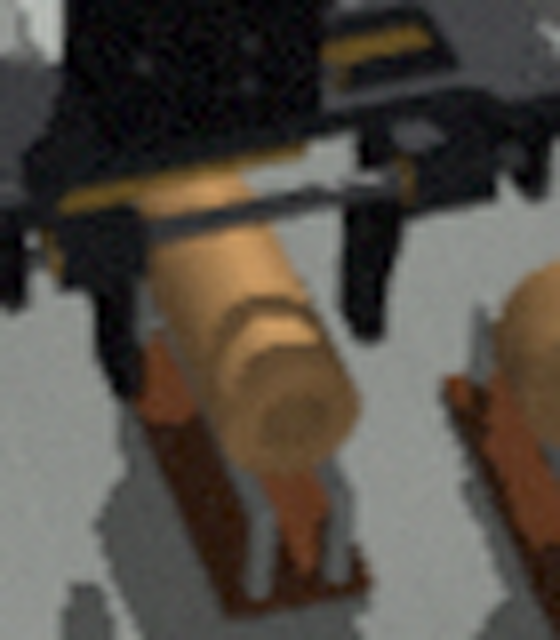

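Emit:
{"api": "play_rows", "payload": {
  "commands": [
    {"x": 0,"y": 0,"z": 0,"spin": 0},
    {"x": 0,"y": 0,"z": 0,"spin": 0},
    {"x": 0,"y": 0,"z": 0,"spin": 0},
    {"x": 0,"y": 0,"z": 0,"spin": 0},
    {"x": 0,"y": 0,"z": 0,"spin": 0},
    {"x": 0,"y": 0,"z": 0,"spin": 0},
    {"x": 0,"y": 0,"z": 0,"spin": 0}
  ],
  "grip": 0.2,
  "newtons": 40
}}

```text
time: 7.6
position: [0.5489, -0.2219, 0.0196]
tool_rot: [0.675, 0.737, 0.012, 0.019]
ft_force: [-0.6, 0.2, -1.7]
grip_width: 0.0454
```

```bash
python3 -c "
from h import *
plan([(.547,-.221,.11,.082,25),(.50,-.0,.11,.247,40)])
"
```

```text
from [ 0.5489 -0.2219  0.0196] yaw 0.0881 zax [ 0.045 -0.008 -0.999] t 7.6 f [-0.6  0.2 -1.7] w 0.0454
[{"x": -0.0, "y": 0.5, "z": -22.6, "spin": 0.002}, {"x": -0.0, "y": 0.5, "z": -22.6, "spin": 0.002}, {"x": -0.0, "y": 0.5, "z": -22.6, "spin": 0.002}, {"x": 0.0, "y": 0.5, "z": -22.6, "spin": 0.002}, {"x": 37.3, "y": -4.8, "z": -0.7, "spin": -0.028}, {"x": 37.5, "y": -3.8, "z": -0.7, "spin": -0.028}, {"x": 37.6, "y": -2.7, "z": -0.7, "spin": -0.028}, {"x": 37.6, "y": -1.7, "z": -0.7, "spin": -0.028}]
[{"x": 37.6, "y": -0.7, "z": -0.7, "spin": -0.028}, {"x": 37.6, "y": 0.4, "z": -0.7, "spin": -0.028}]
```

Emit:
{"api": "play_rows", "payload": {
  "commands": [
    {"x": 0,"y": 0.5,"z": -16,"spin": 0},
    {"x": 0,"y": 0.5,"z": -18,"spin": 0},
    {"x": 0,"y": 0.5,"z": -16,"spin": 0},
    {"x": 0,"y": 0,"z": 0,"spin": 0}
  ]
}}

```text
time: 8.0
position: [0.547, -0.2207, 0.0697]
tool_rot: [0.675, 0.737, 0.012, 0.018]
ft_force: [1.2, -1.1, -1.9]
grip_width: 0.0457
```

```bash
python3 -c "
from h import *
plan([(.557,.0305,.0656,.247,35)])
"
```

```text
from [ 0.547  -0.2207  0.0697] yaw 0.0879 zax [ 0.042 -0.007 -0.999] t 8.0 f [ 1.2 -1.1 -1.9] w 0.0457
[{"x": 31.2, "y": 4.0, "z": 0.4, "spin": -0.02}, {"x": 31.1, "y": 4.6, "z": 0.4, "spin": -0.02}, {"x": 31.0, "y": 5.2, "z": 0.4, "spin": -0.02}, {"x": 30.9, "y": 5.8, "z": 0.4, "spin": -0.02}, {"x": 30.8, "y": 6.4, "z": 0.4, "spin": -0.02}, {"x": 30.6, "y": 7.0, "z": 0.4, "spin": -0.02}, {"x": 30.5, "y": 7.7, "z": 0.4, "spin": -0.02}, {"x": 30.3, "y": 8.3, "z": 0.4, "spin": -0.02}]
```

Emit:
{"api": "play_rows", "payload": {
  "commands": [
    {"x": 31,"y": 4,"z": 0.4,"spin": -0.02},
    {"x": 31,"y": 4.6,"z": 0.4,"spin": -0.02},
    {"x": 31,"y": 5.2,"z": 0.4,"spin": -0.02},
    {"x": 31,"y": 5.8,"z": 0.4,"spin": -0.02},
    {"x": 30,"y": 6.4,"z": 0.4,"spin": -0.02},
    {"x": 28,"y": 7,"z": 0.4,"spin": -0.02},
    {"x": 18,"y": 6,"z": 0.4,"spin": -0.02},
    {"x": 0,"y": 0,"z": 0,"spin": 0}
  ]
}}

```text
time: 8.8
position: [0.5553, -0.0112, 0.0601]
tool_rot: [0.621, 0.783, 0.009, 0.017]
ft_force: [0.8, -0.7, -0.9]
grip_width: 0.0456
```

```bash
python3 -c "
from h import *
plan([(.557,.0305,.0656,.247,35)])
o=robot.get_obs();d=cams.camera('wrist');save(d,'w10'); T=wristT(o,d)
for p in ((.4927,.2776,.11),(.5355,.1081,.11)): print(proj(d,p,T).round(1))
s=cams.camera('side');save(s,'s10',(200,120,400,270),4)
"
```

```text
from [ 0.5553 -0.0112  0.0601] yaw 0.2295 zax [ 0.038 -0.007 -0.999] t 8.8 f [ 0.8 -0.7 -0.9] w 0.0456
[{"x": 20.1, "y": 5.6, "z": -2.9, "spin": -0.009}, {"x": 20.0, "y": 5.8, "z": -2.9, "spin": -0.009}]
[ 300.4 -793.8]
[297.7  24.4]
```

View pics/w10.png

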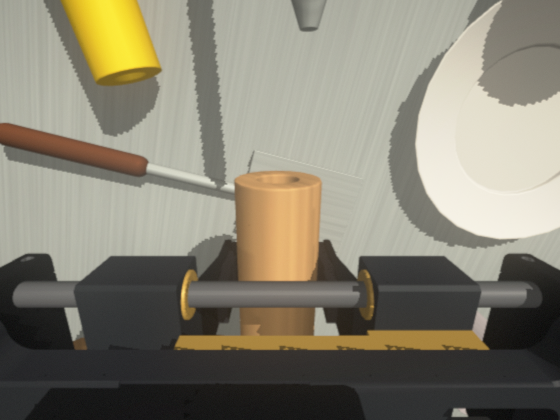

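View pics/s10.png

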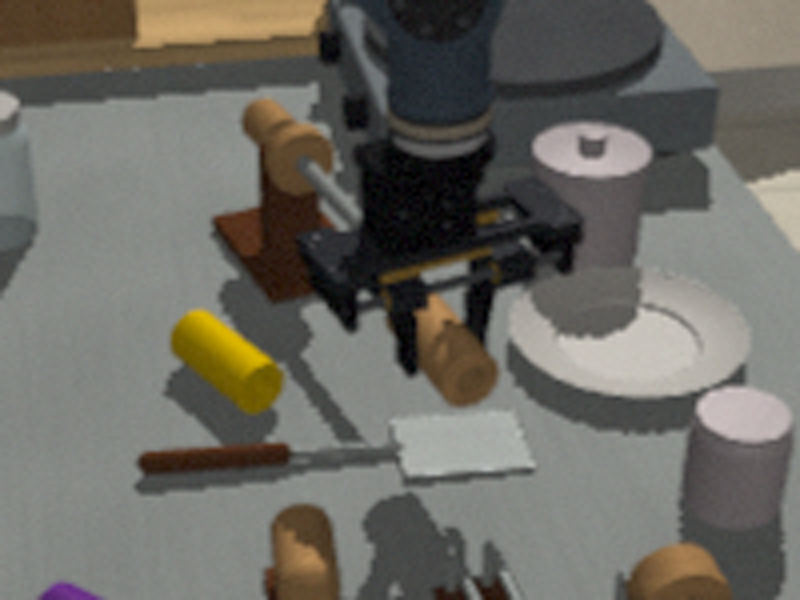

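```bash
python3 -c "
from h import *
o=robot.get_obs();d=cams.camera('wrist');T=wristT(o,d)
t=onz(d,(308.5,30),.108,T);print('tip bottom edge',t)
# barrel edges
print(onz(d,(278.5,182),.1265,T), o['position'])
# cross-section columns of barrel silhouettes
for n in nets.outline_of(d,'barrel_center')[:3]:
    ys,xs=np.nonzero(n['region']); print(n['conf'],n['pixel'],[ (r,xs[ys==r].min(),xs[ys==r].max()) for r in range(175,250,8) if (ys==r).any()])
save(d,'w11',(220,0,380,80),5)
"
```

```text
tip bottom edge [0.54133413 0.10560336 0.108     ]
[0.5422144 0.0398465 0.1265   ] [ 0.55567565 -0.01342251  0.06029773]
0.74 [116.8, 37.2] []
0.61 [276.5, 238.4] [(175, np.int64(244), np.int64(312)), (183, np.int64(236), np.int64(320)), (191, np.int64(236), np.int64(320)), (199, np.int64(236), np.int64(320)), (207, np.int64(237), np.int64(319)), (215, np.int64(236), np.int64(319)), (223, np.int64(236), np.int64(319)), (231, np.int64(238), np.int64(318)), (239, np.int64(238), np.int64(318)), (247, np.int64(239), np.int64(318))]
0.32 [304.5, 10.4] []
```

View pics/w11.png

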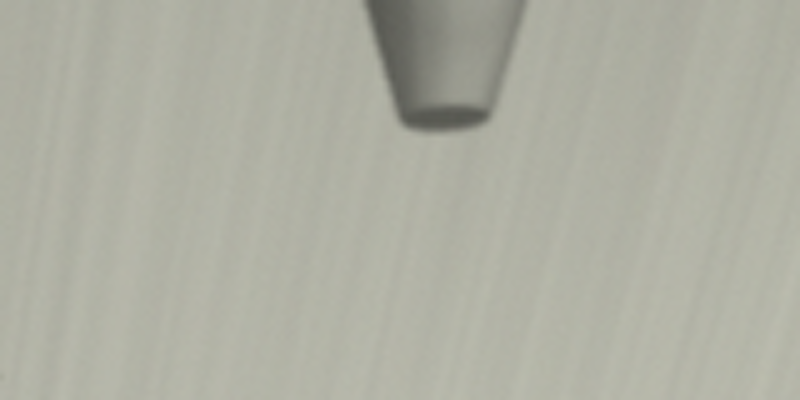

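```bash
python3 -c "
from h import *
o=robot.get_obs();d=cams.camera('wrist');T=wristT(o,d)
W=np.linalg.inv(T)
t=onz(d,(309,23.6),.110,T);print('tip',t,'depth',-(W@np.r_[t,1])[2],o['position'],yaw(o))
dd=np.array([np.cos(-1.323),np.sin(-1.323),0])
# barrel centre in tool frame: lateral offset via silhouettes
for r,a,b in ((191,236,320),(223,236,319)):
    p=onz(d,((a+b+1)/2,r),.107,T); print('barrel axis pt',p)
zax=T[:3,2]
R=(T@np.linalg.inv(np.array(d['mount'])))[:3,:3]; print('pred centre',o['position']-.0444*R[:,2], 'jaw y',R[:,1])
"
```

```text
tip [0.54157079 0.10638145 0.11      ] depth 0.1261072543959907 [ 0.55625572 -0.01467014  0.06070393] 0.22521177746700055
barrel axis pt [0.5457718  0.02955068 0.107     ]
barrel axis pt [0.54953814 0.0119667  0.107     ]
pred centre [ 0.55449702 -0.01430934  0.10506761] jaw y [0.97408657 0.22316153 0.0368006 ]
```

```bash
python3 -c "
from h import *
plan([(.5629,.0285,.0656,.248,25)])
"
```

```text
from [ 0.5564 -0.0149  0.0608] yaw 0.2246 zax [ 0.04  -0.008 -0.999] t 9.05 f [ 0.7 -0.8 -1.3] w 0.0454
[{"x": 20.4, "y": 8.1, "z": -2.4, "spin": -0.012}, {"x": 20.3, "y": 8.3, "z": -2.4, "spin": -0.012}]
```

Emit:
{"api": "play_rows", "payload": {
  "commands": [
    {"x": 20,"y": 8,"z": -2.4,"spin": -0.012},
    {"x": 20,"y": 8,"z": -2.4,"spin": -0.012},
    {"x": 0,"y": 0,"z": 0,"spin": 0},
    {"x": 0,"y": 0,"z": 0,"spin": 0}
  ]
}}

```text
time: 9.45
position: [0.564, 0.0231, 0.0656]
tool_rot: [0.617, 0.787, 0.009, 0.019]
ft_force: [-0.6, 0.3, -1.0]
grip_width: 0.0454
```

```bash
python3 -c "
from h import *
plan([(.5629,.0285,.0656,.248,25)])
d=cams.camera('wrist');save(d,'w12',(180,0,380,200),4)
"
```

```text
from [0.564  0.0231 0.0656] yaw 0.2411 zax [ 0.041 -0.01  -0.999] t 9.45 f [-0.6  0.3 -1. ] w 0.0454
[{"x": 5.5, "y": 0.2, "z": -0.1, "spin": -0.007}]
```

View pics/w12.png

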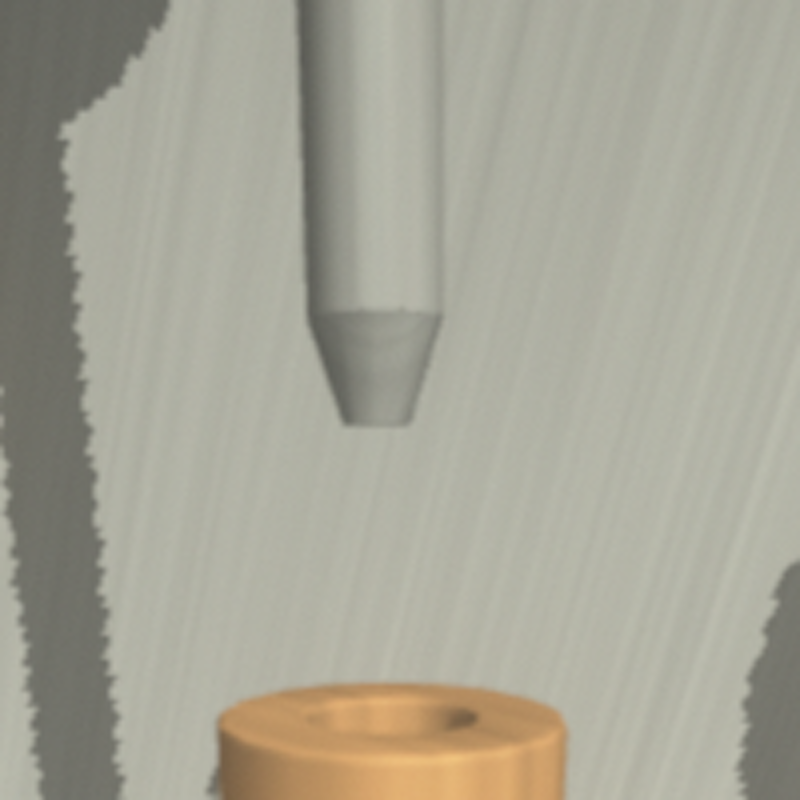

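```bash
python3 -c "
from h import *
o=robot.get_obs();d=cams.camera('wrist');T=wristT(o,d)
P=[onz(d,uv,.11,T) for uv in ((272.8,0),(273.7,50),(274,78),(274.3,106))]
for p in P: print(p)
v=P[3]-P[0];print('spindle ang',np.arctan2(v[1],v[0]),'yaw',yaw(o)-np.pi/2)
e=onz(d,(278,180),.11,T);print('barrel end c',e)
a=np.array([np.cos(-1.323),np.sin(-1.323)]);n=np.array([-a[1],a[0]])
print('lateral of barrel end vs spindle', (e-P[3])[:2]@n*1000, 'gap',(e-P[3])[:2]@a*1000)
for r in nets.outline_of(d,'barrel_center')[:3]:
    ys,xs=np.nonzero(r['region'])
    if abs(r['pixel'][0]-277)<20:
        for row in (200,220,240): 
            m=(xs[ys==row].min()+xs[ys==row].max()+1)/2; q=onz(d,(m,row),.11,T); print(row,m,q,(q-P[3])[:2]@n*1000)
"
```

```text
[0.52984456 0.14993059 0.11      ]
[0.53479391 0.13106982 0.11      ]
[0.53768805 0.11966263 0.11      ]
[0.54074839 0.10760036 0.11      ]
spindle ang -1.3186872183565062 yaw -1.330048759812698
barrel end c [0.55123556 0.07246272 0.11      ]
lateral of barrel end vs spindle 1.5487006682334035 gap 36.63654524305596
200 278.5 [0.55411258 0.06188692 0.11      ] 1.743930399623439
220 278.5 [0.55685597 0.05075737 0.11      ] 1.6738068313405143
240 278.0 [0.55945565 0.03903699 0.11      ] 1.3194351889516411
```

```bash
cat >> h.py <<'E'
AX=np.array([np.cos(-1.3195),np.sin(-1.3195),0]); NX=np.array([-AX[1],AX[0],0])
def adv(da,dn,dz,yw=.2513,m=15):
    o=robot.get_obs(); p=o["position"]-AX*da+NX*dn+np.array([0,0,dz]); plan([(*p,yw,m)],o=o)
E
python3 -c "
from h import *
adv(.050,-.0015,0)
"
```

```text
from [0.5638 0.023  0.0655] yaw 0.2403 zax [ 0.041 -0.009 -0.999] t 9.6 f [-1.2  0.8 -1. ] w 0.0455
[{"x": 12.5, "y": -0.5, "z": -0.3, "spin": -0.003}, {"x": 12.5, "y": -0.5, "z": -0.3, "spin": -0.003}, {"x": 12.5, "y": -0.4, "z": -0.3, "spin": -0.003}, {"x": 12.5, "y": -0.4, "z": -0.3, "spin": -0.003}]
```

Emit:
{"api": "play_rows", "payload": {
  "commands": [
    {"x": 12.5,"y": -0.5,"z": -0.3,"spin": -0.003},
    {"x": 12.5,"y": -0.5,"z": -0.3,"spin": -0.003},
    {"x": 12,"y": -0.4,"z": -0.3,"spin": -0.003},
    {"x": 8,"y": 0,"z": -0.2,"spin": -0.002},
    {"x": 0,"y": 0,"z": 0,"spin": 0}
  ]
}}

```text
time: 10.1
position: [0.5494, 0.069, 0.0654]
tool_rot: [0.614, 0.789, 0.008, 0.018]
ft_force: [0.1, -0.2, -0.8]
grip_width: 0.0454
```

```bash
python3 -c "
from h import *
adv(.1,0,0)
d=cams.camera('wrist');save(d,'w13',(180,0,380,200),4)
s=cams.camera('side');save(s,'s13',(250,140,350,240),6)
"
```

```text
from [0.5494 0.069  0.0654] yaw 0.2498 zax [ 0.039 -0.009 -0.999] t 10.1 f [ 0.1 -0.2 -0.8] w 0.0454
[{"x": 14.3, "y": -0.0, "z": -0.3, "spin": -0.0}, {"x": 14.3, "y": -0.0, "z": -0.3, "spin": -0.0}, {"x": 14.3, "y": -0.0, "z": -0.3, "spin": -0.0}, {"x": 14.3, "y": -0.0, "z": -0.3, "spin": -0.0}, {"x": 14.3, "y": -0.0, "z": -0.3, "spin": -0.0}, {"x": 14.3, "y": -0.0, "z": -0.3, "spin": -0.0}, {"x": 14.3, "y": -0.0, "z": -0.3, "spin": -0.0}]
```

View pics/w13.png

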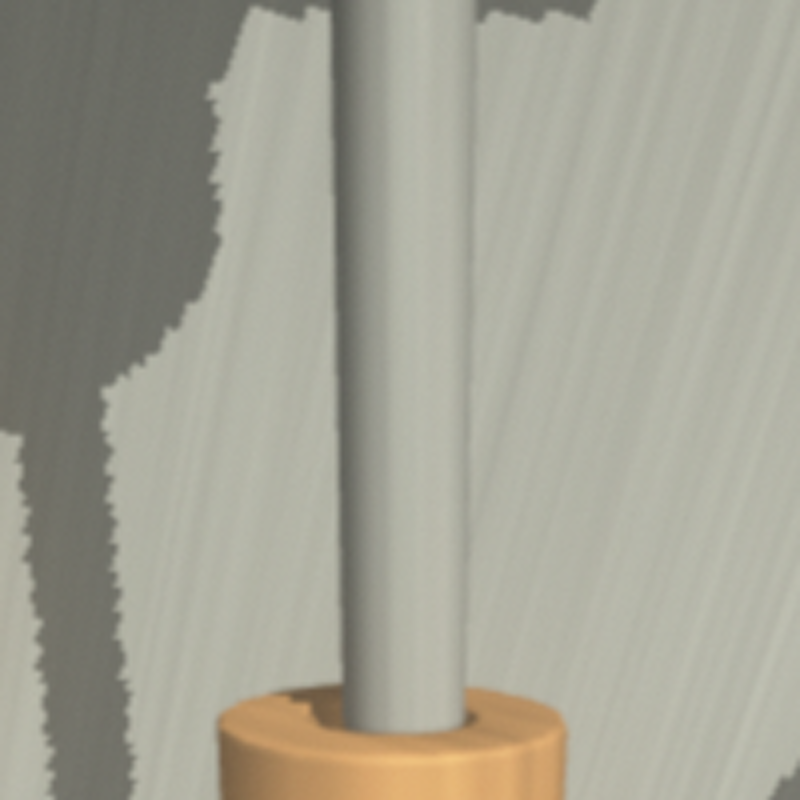

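View pics/s13.png

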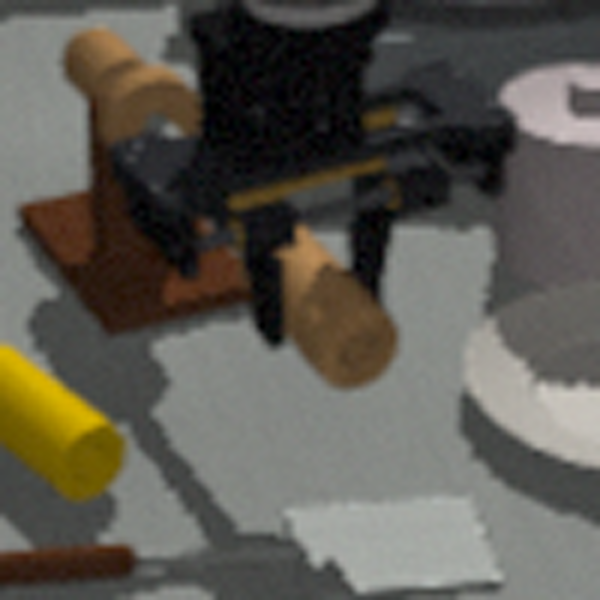

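Emit:
{"api": "play_rows", "payload": {
  "commands": [
    {"x": 12,"y": 1,"z": -0.3,"spin": 0},
    {"x": 14,"y": 0.5,"z": -0.3,"spin": 0},
    {"x": 14,"y": 0,"z": -0.3,"spin": 0},
    {"x": 14,"y": 0,"z": -0.3,"spin": 0},
    {"x": 0,"y": 0,"z": 0,"spin": 0}
  ]
}}

```text
time: 10.7
position: [0.5376, 0.125, 0.0658]
tool_rot: [0.614, 0.789, 0.009, 0.019]
ft_force: [-0.4, -0.2, -1.0]
grip_width: 0.0454
```

```bash
python3 -c "
from h import *
adv(.1,0,0)
d=cams.camera('wrist');save(d,'w14',(180,0,380,200),4)
"
```

```text
from [0.5376 0.125  0.0658] yaw 0.2479 zax [ 0.04  -0.009 -0.999] t 10.7 f [-0.4 -0.2 -1. ] w 0.0454
[{"x": 14.3, "y": -0.0, "z": -0.3, "spin": -0.0}, {"x": 14.3, "y": -0.0, "z": -0.3, "spin": -0.0}, {"x": 14.3, "y": -0.0, "z": -0.3, "spin": -0.0}, {"x": 14.3, "y": -0.0, "z": -0.3, "spin": -0.0}, {"x": 14.3, "y": -0.0, "z": -0.3, "spin": -0.0}, {"x": 14.3, "y": -0.0, "z": -0.3, "spin": -0.0}, {"x": 14.3, "y": -0.0, "z": -0.3, "spin": -0.0}]
```

View pics/w14.png

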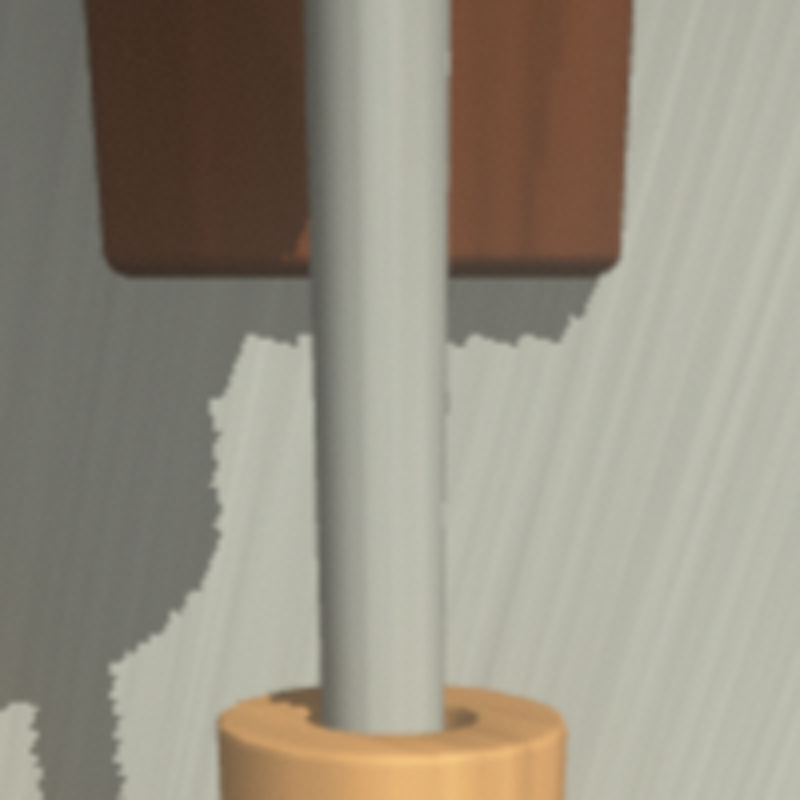

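Emit:
{"api": "play_rows", "payload": {
  "commands": [
    {"x": 14,"y": -0.8,"z": -0.3,"spin": 0},
    {"x": 14,"y": 0,"z": -0.3,"spin": 0},
    {"x": 14,"y": 0,"z": -0.3,"spin": 0},
    {"x": 14,"y": 0,"z": -0.3,"spin": 0},
    {"x": 0,"y": 0,"z": 0,"spin": 0}
  ]
}}

```text
time: 11.25
position: [0.5225, 0.1829, 0.0659]
tool_rot: [0.615, 0.789, 0.009, 0.019]
ft_force: [-1.4, 0.1, -2.1]
grip_width: 0.0455
```

```bash
python3 -c "
from h import *
adv(.05,0,0)
d=cams.camera('wrist');save(d,'w15',(180,0,380,200),4)
"
```

```text
from [0.5225 0.1829 0.0659] yaw 0.2471 zax [ 0.041 -0.01  -0.999] t 11.25 f [-1.4  0.1 -2.1] w 0.0455
[{"x": 12.5, "y": -0.1, "z": -0.2, "spin": -0.001}, {"x": 12.5, "y": -0.0, "z": -0.2, "spin": -0.001}, {"x": 12.5, "y": -0.0, "z": -0.2, "spin": -0.001}, {"x": 12.5, "y": -0.0, "z": -0.2, "spin": -0.001}]
```

View pics/w15.png

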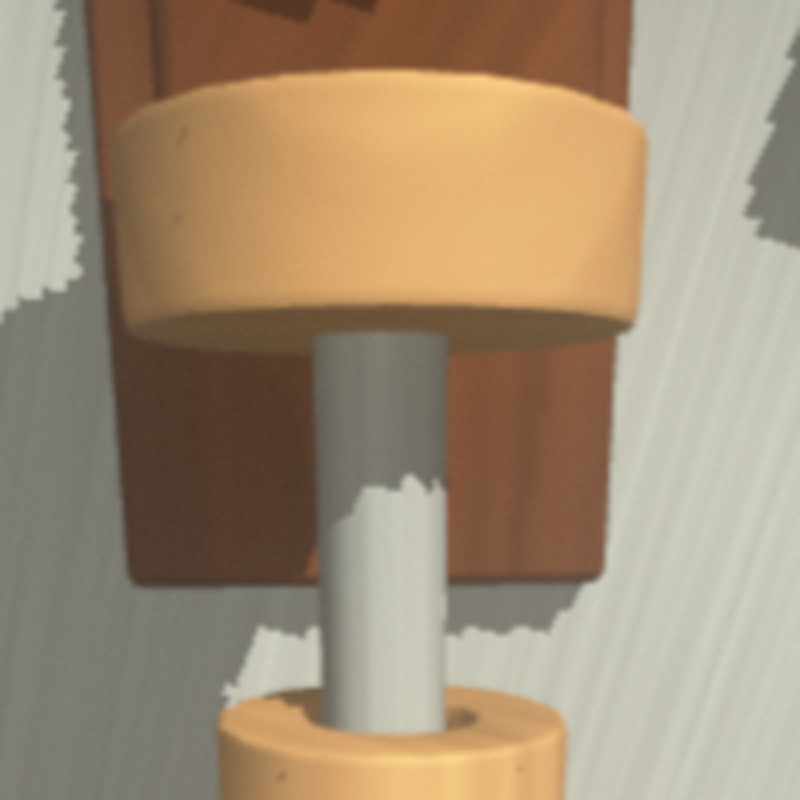

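Emit:
{"api": "play_rows", "payload": {
  "commands": [
    {"x": 12,"y": -0.8,"z": -0.2,"spin": 0},
    {"x": 12,"y": 0,"z": -0.2,"spin": 0},
    {"x": 10,"y": 0,"z": -0.2,"spin": 0},
    {"x": 4,"y": 0,"z": 0,"spin": 0},
    {"x": 0,"y": 0,"z": 0,"spin": 0}
  ]
}}

```text
time: 11.8
position: [0.5122, 0.2218, 0.0657]
tool_rot: [0.615, 0.788, 0.009, 0.02]
ft_force: [-0.4, 0.5, -2.1]
grip_width: 0.0456
```

Emit:
{"api": "play_rows", "payload": {
  "commands": [
    {"x": 4,"y": 0,"z": 0,"spin": 0}
  ]
}}

```text
time: 11.9
position: [0.5113, 0.2256, 0.0656]
tool_rot: [0.615, 0.788, 0.009, 0.02]
ft_force: [-0.1, 0.2, -1.2]
grip_width: 0.0455
```

Emit:
{"api": "play_rows", "payload": {
  "commands": [
    {"x": 4,"y": 0,"z": 0,"spin": 0}
  ]
}}

```text
time: 12.0
position: [0.5114, 0.2267, 0.0654]
tool_rot: [0.613, 0.79, 0.007, 0.022]
ft_force: [4.9, -19.4, -3.9]
grip_width: 0.0456
```

```bash
python3 -c "
from h import *
adv(.05,0,0)
d=cams.camera('wrist');save(d,'w16',(180,0,380,200),4)
"
```

```text
from [0.5114 0.2267 0.0654] yaw 0.2507 zax [ 0.044 -0.016 -0.999] t 12.0 f [  4.9 -19.4  -3.9] w 0.0456
[{"x": 12.5, "y": -0.0, "z": -0.3, "spin": -0.0}, {"x": 12.5, "y": -0.0, "z": -0.3, "spin": -0.0}, {"x": 12.5, "y": -0.0, "z": -0.3, "spin": -0.0}, {"x": 12.5, "y": -0.0, "z": -0.3, "spin": -0.0}]
```

View pics/w16.png

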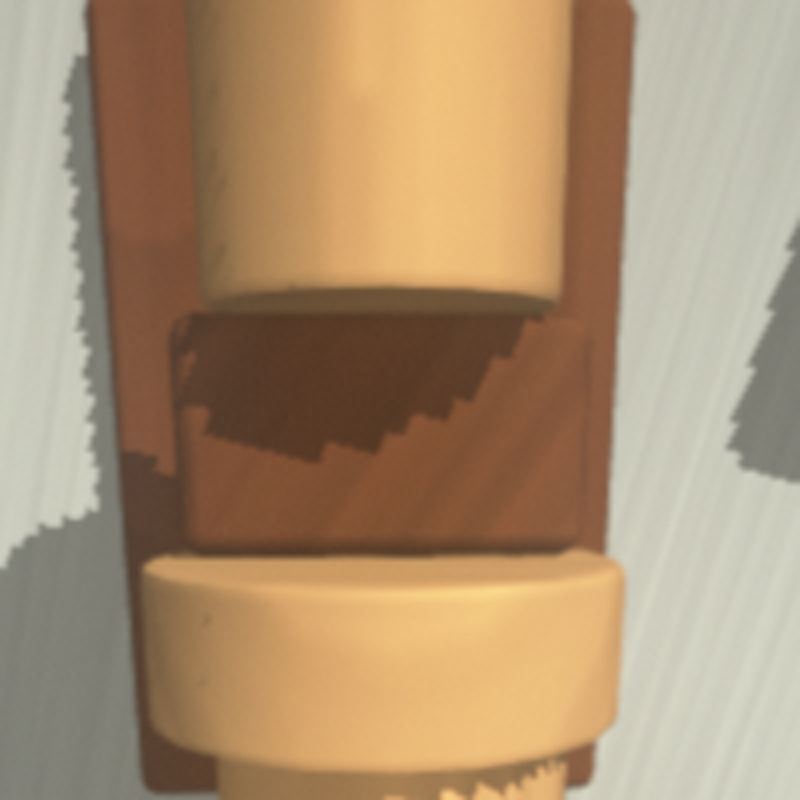

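The barrel is home (19 N contact and no gap visible). Releasing it.

Emit:
{"api": "play_rows", "payload": {
  "commands": [
    {"x": 0,"y": 0,"z": 0,"spin": 0},
    {"x": 0,"y": 0,"z": 0,"spin": 0},
    {"x": 0,"y": 0,"z": 0,"spin": 0},
    {"x": 0,"y": 0,"z": 0,"spin": 0},
    {"x": 0,"y": 0,"z": 0,"spin": 0}
  ],
  "grip": 0.9
}}

```text
time: 12.55
position: [0.5127, 0.2261, 0.0661]
tool_rot: [0.614, 0.789, 0.008, 0.023]
ft_force: [0.2, 0.3, 0.2]
grip_width: 0.0746
```

```bash
python3 -c "
from h import *
o=robot.get_obs();p=o['position']
plan([(p[0],p[1],.18,.25,30),(.64,-.2,.18,.0,45),(.651,-.264,.13,.0,25)])
"
```

```text
from [0.5127 0.2261 0.0661] yaw 0.2485 zax [ 0.045 -0.016 -0.999] t 12.55 f [0.2 0.3 0.2] w 0.0746
[{"x": -0.8, "y": 1.1, "z": -28.4, "spin": -0.0}, {"x": -0.8, "y": 1.1, "z": -28.4, "spin": -0.0}, {"x": -0.8, "y": 1.1, "z": -28.4, "spin": -0.0}, {"x": -0.8, "y": 1.1, "z": -28.4, "spin": -0.0}, {"x": -44.4, "y": 1.8, "z": 1.3, "spin": 0.025}, {"x": -44.4, "y": 2.9, "z": 1.3, "spin": 0.025}, {"x": -44.3, "y": 4.0, "z": 1.3, "spin": 0.025}, {"x": -44.2, "y": 5.1, "z": 1.3, "spin": 0.025}]
[{"x": -44.0, "y": 6.2, "z": 1.3, "spin": 0.025}, {"x": -43.8, "y": 7.3, "z": 1.3, "spin": 0.025}, {"x": -43.7, "y": 8.4, "z": 1.3, "spin": 0.025}, {"x": -43.4, "y": 9.5, "z": 1.3, "spin": 0.025}, {"x": -43.2, "y": 10.6, "z": 1.3, "spin": 0.025}, {"x": -42.9, "y": 11.7, "z": 1.3, "spin": 0.025}, {"x": -15.8, "y": 2.2, "z": 12.9, "spin": -0.0}, {"x": -15.8, "y": 2.2, "z": 12.9, "spin": -0.0}]
[{"x": -15.8, "y": 2.2, "z": 12.9, "spin": -0.0}, {"x": -15.8, "y": 2.2, "z": 12.9, "spin": -0.0}]
```

Emit:
{"api": "play_rows", "payload": {
  "commands": [
    {"x": -1,"y": 1,"z": -20,"spin": 0},
    {"x": -1,"y": 1,"z": -30,"spin": 0},
    {"x": -1,"y": 1,"z": -34,"spin": 0},
    {"x": -1,"y": 1,"z": -30,"spin": 0},
    {"x": -44,"y": 2,"z": 1,"spin": 0.022},
    {"x": -44,"y": 3,"z": 1,"spin": 0.022},
    {"x": -44,"y": 4,"z": 1,"spin": 0.022},
    {"x": -44,"y": 5,"z": 1,"spin": 0.022}
  ],
  "grip": 1
}}

```text
time: 13.35
position: [0.5637, 0.0589, 0.1867]
tool_rot: [0.644, 0.764, 0.01, 0.022]
ft_force: [0.8, 0.2, -0.2]
grip_width: 0.087
```

Emit:
{"api": "play_rows", "payload": {
  "commands": [
    {"x": -44,"y": 6,"z": 1,"spin": 0.022},
    {"x": -44,"y": 7,"z": 1,"spin": 0.022},
    {"x": -44,"y": 8,"z": 1,"spin": 0.022},
    {"x": -44,"y": 9,"z": 1,"spin": 0.022},
    {"x": -42,"y": 10,"z": 1,"spin": 0.022},
    {"x": -30,"y": 8,"z": 1,"spin": 0.022},
    {"x": 0,"y": 0,"z": 0,"spin": 0},
    {"x": 0,"y": 0,"z": 0,"spin": 0}
  ]
}}

```text
time: 14.15
position: [0.6432, -0.1978, 0.1877]
tool_rot: [0.698, 0.716, 0.013, 0.023]
ft_force: [-0.8, -0.2, 0.3]
grip_width: 0.0868
```

```bash
python3 -c "
from h import *
plan([(.651,-.264,.13,.024,25)])
o=robot.get_obs();d=cams.camera('wrist');save(d,'w20');T=wristT(o,d)
for r in nets.outline_of(d,'collar_center')[:3]:
    ys,xs=np.nonzero(r['region']); rr=cv2.minAreaRect(np.c_[xs,ys].astype(np.float32))
    print(r['conf'],r['pixel'],rr,onz(d,rr[0],.072,T))
t=cams.camera('top');save(t,'t20',(60,120,260,270),4)
"
```

```text
from [ 0.6432 -0.1978  0.1877] yaw 0.0256 zax [ 0.051 -0.014 -0.999] t 14.15 f [-0.8 -0.2  0.3] w 0.0868
[{"x": -16.4, "y": 0.8, "z": 14.7, "spin": 0.0}, {"x": -16.4, "y": 0.8, "z": 14.7, "spin": 0.0}, {"x": -16.4, "y": 0.8, "z": 14.7, "spin": 0.0}, {"x": -16.4, "y": 0.8, "z": 14.7, "spin": 0.0}]
0.62 [276.4, 246.5] ((277.0, 247.5), (45.0, 50.0), 90.0) [ 0.6512269  -0.26408009  0.072     ]
```

View pics/w20.png

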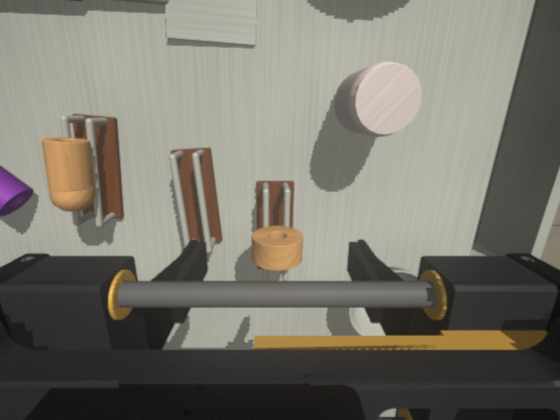

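View pics/t20.png

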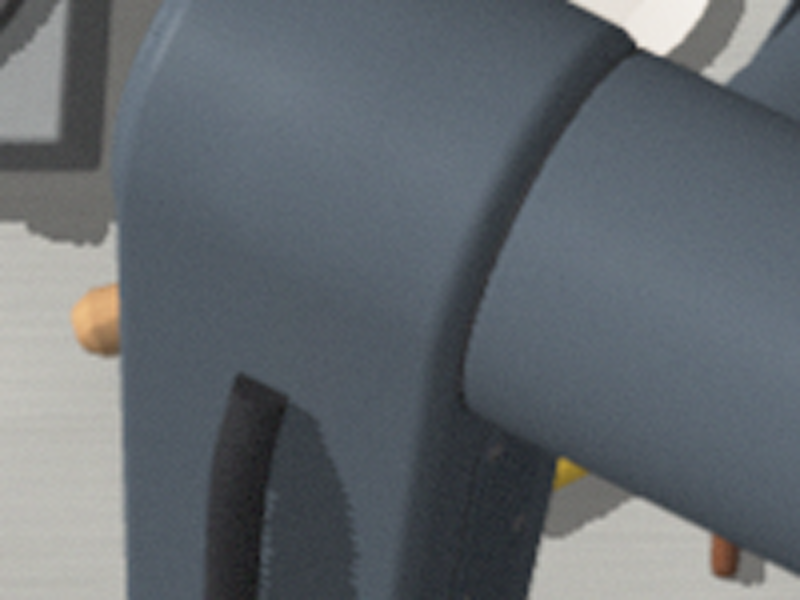

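```bash
python3 -c "
from h import *
plan([(.653,-.2645,.115,.024,30)])
"
```

```text
from [ 0.6431 -0.1962  0.188 ] yaw 0.028 zax [ 0.051 -0.014 -0.999] t 14.3 f [ 0.4 -0.3  0.1] w 0.0868
[{"x": -16.8, "y": 1.1, "z": 18.6, "spin": 0.001}, {"x": -16.8, "y": 1.1, "z": 18.6, "spin": 0.001}, {"x": -16.8, "y": 1.1, "z": 18.6, "spin": 0.001}, {"x": -16.8, "y": 1.1, "z": 18.6, "spin": 0.001}]
```

Emit:
{"api": "play_rows", "payload": {
  "commands": [
    {"x": -17,"y": 1,"z": 18,"spin": 0},
    {"x": -17,"y": 1,"z": 18,"spin": 0},
    {"x": -17,"y": 1,"z": 18,"spin": 0},
    {"x": -15,"y": 1,"z": 15,"spin": 0},
    {"x": 0,"y": 0,"z": 0,"spin": 0},
    {"x": 0,"y": 0,"z": 0,"spin": 0}
  ]
}}

```text
time: 14.9
position: [0.6518, -0.2642, 0.1122]
tool_rot: [0.695, 0.718, 0.012, 0.021]
ft_force: [0.3, 0.5, 1.0]
grip_width: 0.0869
```

```bash
python3 -c "
from h import *
plan([(.653,-.2645,.028,.024,18)])
d=cams.camera('wrist');save(d,'w21')
"
```

```text
from [ 0.6518 -0.2642  0.1122] yaw 0.0331 zax [ 0.047 -0.012 -0.999] t 14.9 f [0.3 0.5 1. ] w 0.0869
[{"x": 0.1, "y": -0.5, "z": 16.8, "spin": 0.002}, {"x": 0.1, "y": -0.5, "z": 16.8, "spin": 0.002}, {"x": 0.1, "y": -0.5, "z": 16.8, "spin": 0.002}, {"x": 0.1, "y": -0.5, "z": 16.8, "spin": 0.002}, {"x": 0.1, "y": -0.5, "z": 16.8, "spin": 0.002}]
```

View pics/w21.png

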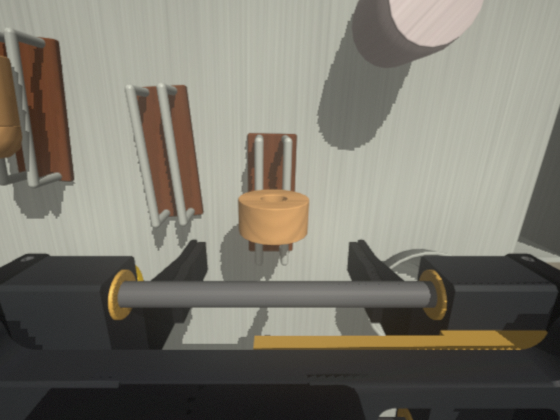

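Emit:
{"api": "play_rows", "payload": {
  "commands": [
    {"x": 0,"y": -0.5,"z": 17,"spin": 0.002},
    {"x": 0,"y": -0.5,"z": 17,"spin": 0.002},
    {"x": 0,"y": -0.5,"z": 17,"spin": 0.002},
    {"x": 0,"y": -0.5,"z": 17,"spin": 0.002},
    {"x": 0,"y": 0,"z": 0,"spin": 0}
  ]
}}

```text
time: 15.45
position: [0.6561, -0.2634, 0.0477]
tool_rot: [0.697, 0.717, 0.014, 0.025]
ft_force: [-0.1, 0.4, -1.1]
grip_width: 0.087
```

```bash
python3 -c "
from h import *
plan([(.653,-.2645,.028,.024,18)])
d=cams.camera('side');save(d,'s22',(300,200,470,330),4.5)
"
```

```text
from [ 0.6561 -0.2634  0.0477] yaw 0.0284 zax [ 0.054 -0.015 -0.998] t 15.45 f [-0.1  0.4 -1.1] w 0.087
[{"x": -0.4, "y": -2.1, "z": 9.8, "spin": 0.002}, {"x": -0.4, "y": -2.1, "z": 9.8, "spin": 0.002}]
```

View pics/s22.png

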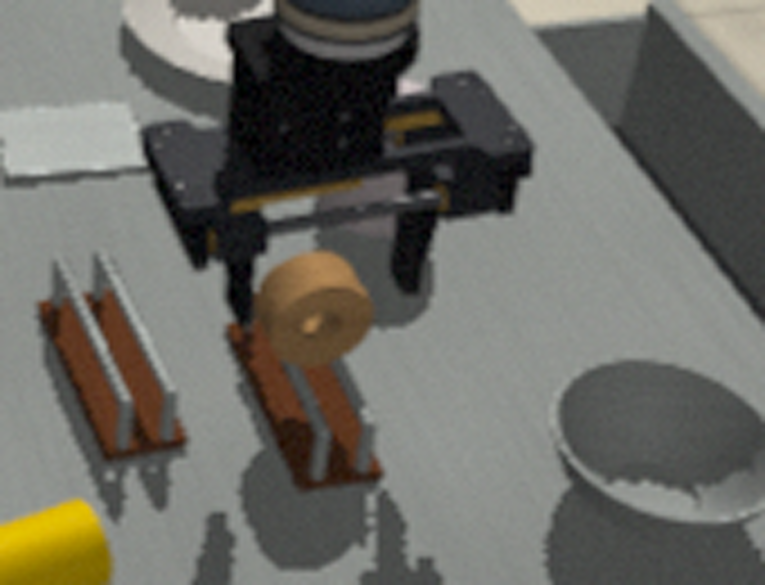

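The fingers straddle the collar and clear the bowl. I'll finish the descent and grip.

Emit:
{"api": "play_rows", "payload": {
  "commands": [
    {"x": 0,"y": -2,"z": 10,"spin": 0.002},
    {"x": 0,"y": -2,"z": 9,"spin": 0.002},
    {"x": 0,"y": 0,"z": 0,"spin": 0}
  ]
}}

```text
time: 15.8
position: [0.6563, -0.2647, 0.0324]
tool_rot: [0.698, 0.716, 0.015, 0.029]
ft_force: [0.3, 0.3, 0.6]
grip_width: 0.0874
```

Emit:
{"api": "play_rows", "payload": {
  "commands": [
    {"x": 0,"y": 0,"z": 0,"spin": 0},
    {"x": 0,"y": 0,"z": 0,"spin": 0},
    {"x": 0,"y": 0,"z": 0,"spin": 0},
    {"x": 0,"y": 0,"z": 0,"spin": 0},
    {"x": 0,"y": 0,"z": 0,"spin": 0},
    {"x": 0,"y": 0,"z": 0,"spin": 0},
    {"x": 0,"y": 0,"z": 0,"spin": 0}
  ],
  "grip": 0.3,
  "newtons": 40
}}

```text
time: 16.5
position: [0.6556, -0.2651, 0.0338]
tool_rot: [0.698, 0.716, 0.014, 0.029]
ft_force: [-1.2, 0.1, 0.2]
grip_width: 0.0598
```

```bash
python3 -c "
from h import *
o=robot.get_obs();p=o['position']
plan([(p[0],p[1],.075,.024,18)])
d=cams.camera('wrist');save(d,'w23',(180,130,380,330),3)
"
```

```text
from [ 0.6556 -0.2651  0.0338] yaw 0.0257 zax [ 0.061 -0.02  -0.998] t 16.5 f [-1.2  0.1  0.2] w 0.0598
[{"x": -0.3, "y": 0.8, "z": -13.7, "spin": 0.001}, {"x": -0.3, "y": 0.8, "z": -13.7, "spin": 0.001}, {"x": -0.3, "y": 0.8, "z": -13.7, "spin": 0.001}]
```

View pics/w23.png

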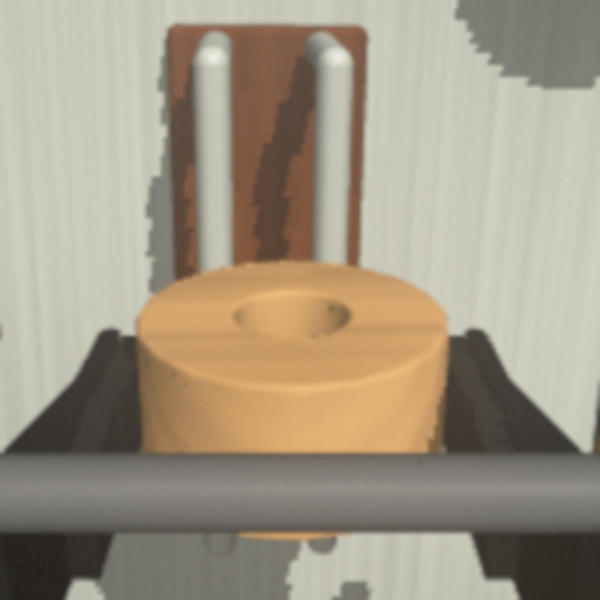

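Emit:
{"api": "play_rows", "payload": {
  "commands": [
    {"x": 0,"y": 1,"z": -14,"spin": 0},
    {"x": 0,"y": 1,"z": -15,"spin": 0},
    {"x": 0,"y": 1,"z": -14,"spin": 0},
    {"x": 0,"y": 0,"z": 0,"spin": 0},
    {"x": 0,"y": 0,"z": 0,"spin": 0}
  ]
}}

```text
time: 17.05
position: [0.6582, -0.2647, 0.0826]
tool_rot: [0.698, 0.715, 0.015, 0.031]
ft_force: [-0.2, -0.2, -0.5]
grip_width: 0.0597
```

```bash
python3 -c "
from h import *
plan([(.5557,.0578,.074,.251,32)])
"
```

```text
from [ 0.6582 -0.2647  0.0826] yaw 0.0258 zax [ 0.066 -0.022 -0.998] t 17.05 f [-0.2 -0.2 -0.5] w 0.0597
[{"x": 29.5, "y": -8.6, "z": -0.5, "spin": -0.02}, {"x": 29.7, "y": -8.0, "z": -0.5, "spin": -0.02}, {"x": 29.9, "y": -7.4, "z": -0.5, "spin": -0.02}, {"x": 30.0, "y": -6.8, "z": -0.5, "spin": -0.02}, {"x": 30.1, "y": -6.1, "z": -0.5, "spin": -0.02}, {"x": 30.3, "y": -5.5, "z": -0.5, "spin": -0.02}, {"x": 30.4, "y": -4.9, "z": -0.5, "spin": -0.02}, {"x": 30.5, "y": -4.3, "z": -0.5, "spin": -0.02}]
[{"x": 30.5, "y": -3.7, "z": -0.5, "spin": -0.02}, {"x": 30.6, "y": -3.0, "z": -0.5, "spin": -0.02}, {"x": 30.7, "y": -2.4, "z": -0.5, "spin": -0.02}]
```

Emit:
{"api": "play_rows", "payload": {
  "commands": [
    {"x": 30,"y": -9,"z": -0.5,"spin": -0.02},
    {"x": 30,"y": -8,"z": -0.5,"spin": -0.02},
    {"x": 30,"y": -7,"z": -0.5,"spin": -0.02},
    {"x": 30,"y": -7,"z": -0.5,"spin": -0.02},
    {"x": 30,"y": -6,"z": -0.5,"spin": -0.02},
    {"x": 30,"y": -6,"z": -0.5,"spin": -0.02},
    {"x": 30,"y": -5,"z": -0.5,"spin": -0.02},
    {"x": 20,"y": -3,"z": -0.5,"spin": -0.02}
  ]
}}

```text
time: 17.85
position: [0.5848, -0.0373, 0.0756]
tool_rot: [0.638, 0.769, 0.013, 0.035]
ft_force: [0.4, -0.4, -1.3]
grip_width: 0.0596
```

Emit:
{"api": "play_rows", "payload": {
  "commands": [
    {"x": 0,"y": 0,"z": 0,"spin": 0},
    {"x": 0,"y": 0,"z": 0,"spin": 0}
  ]
}}

```text
time: 18.05
position: [0.5832, -0.0345, 0.0753]
tool_rot: [0.637, 0.77, 0.012, 0.034]
ft_force: [0.2, -0.0, 0.0]
grip_width: 0.0596
```

```bash
python3 -c "
from h import *
plan([(.5557,.0578,.072,.251,32)])
"
```

```text
from [ 0.5832 -0.0345  0.0753] yaw 0.1898 zax [ 0.068 -0.024 -0.997] t 18.05 f [ 0.2 -0.   0. ] w 0.0596
[{"x": 24.0, "y": -2.5, "z": -0.2, "spin": -0.015}, {"x": 24.0, "y": -2.1, "z": -0.2, "spin": -0.015}, {"x": 24.0, "y": -1.7, "z": -0.2, "spin": -0.015}, {"x": 24.1, "y": -1.3, "z": -0.2, "spin": -0.015}]
```

Emit:
{"api": "play_rows", "payload": {
  "commands": [
    {"x": 24,"y": -2,"z": -0.2,"spin": -0.015},
    {"x": 24,"y": -2,"z": -0.2,"spin": -0.015},
    {"x": 22,"y": -2,"z": -0.2,"spin": -0.015},
    {"x": 12,"y": -1,"z": 0,"spin": -0.015},
    {"x": 0,"y": 0,"z": 0,"spin": 0},
    {"x": 0,"y": 0,"z": 0,"spin": 0}
  ]
}}

```text
time: 18.65
position: [0.5658, 0.0386, 0.0727]
tool_rot: [0.616, 0.787, 0.012, 0.039]
ft_force: [-1.1, 0.6, -1.1]
grip_width: 0.0593
```

```bash
python3 -c "
from h import *
plan([(.5557,.0578,.072,.251,32)])
d=cams.camera('wrist');save(d,'w24',(180,80,380,280),4)
s=cams.camera('side');save(s,'s24',(250,140,350,240),6)
"
```

```text
from [0.5658 0.0386 0.0727] yaw 0.2436 zax [ 0.076 -0.028 -0.997] t 18.65 f [-1.1  0.6 -1.1] w 0.0593
[{"x": 21.1, "y": -5.2, "z": -0.6, "spin": -0.007}]
```

View pics/w24.png

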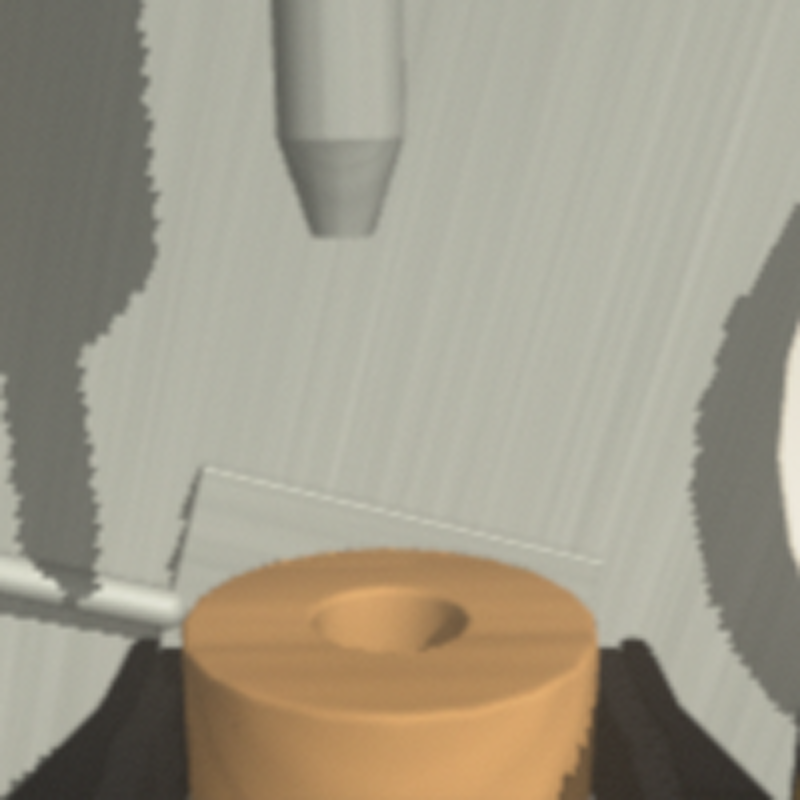

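View pics/s24.png

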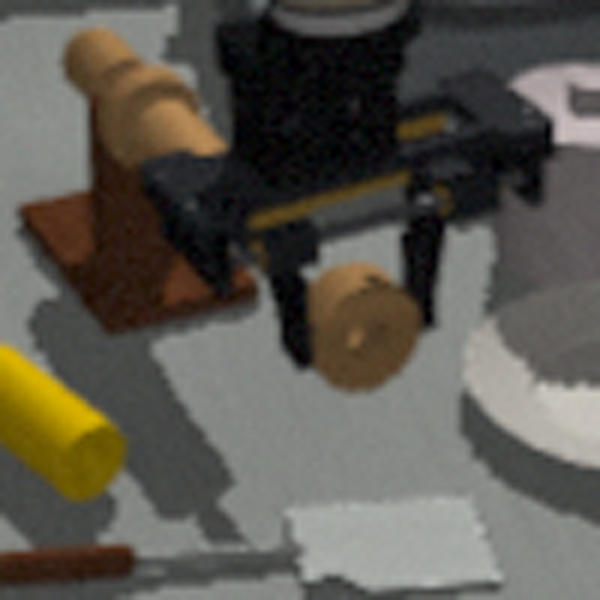

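```bash
cat >> h.py <<'E'
def rel(tip,bore,ztip=.11,zb=.11):
    o=robot.get_obs();d=cams.camera('wrist');T=wristT(o,d)
    a=onz(d,tip,ztip,T);b=onz(d,bore,zb,T);W=np.linalg.inv(T)
    print('tip',a.round(4),'depth',-(W@np.r_[a,1])[2].round(4),'bore',b.round(4),'lat(b-a) along NX mm',round(float((b-a)@NX)*1000,2),'gap',round(float((b-a)@AX)*1000,1))
E
python3 -c "
from h import *
rel((265.8,139.2),(277.5,235.5))
"
```

```text
tip [0.5408 0.1069 0.11  ] depth 0.1502 bore [0.56   0.0549 0.11  ] lat(b-a) along NX mm 5.6 gap 55.2
```

```bash
python3 -c "
from h import *
adv(.044,-.0056,-.0005,m=12)
"
```

```text
from [0.5656 0.0385 0.0727] yaw 0.2428 zax [ 0.075 -0.028 -0.997] t 18.8 f [ 0.6  0.  -1.4] w 0.0594
[{"x": 11.0, "y": -1.5, "z": -0.5, "spin": -0.002}, {"x": 11.0, "y": -1.5, "z": -0.5, "spin": -0.002}, {"x": 11.0, "y": -1.5, "z": -0.5, "spin": -0.002}, {"x": 11.0, "y": -1.4, "z": -0.5, "spin": -0.002}]
```

Emit:
{"api": "play_rows", "payload": {
  "commands": [
    {"x": 11,"y": -1.5,"z": -0.5,"spin": -0.002},
    {"x": 11,"y": -1.5,"z": -0.5,"spin": -0.002},
    {"x": 11,"y": -1.5,"z": -0.5,"spin": -0.002},
    {"x": 8,"y": -1.4,"z": -0.4,"spin": -0.002},
    {"x": 0,"y": 0,"z": 0,"spin": 0},
    {"x": 0,"y": 0,"z": 0,"spin": 0}
  ]
}}

```text
time: 19.4
position: [0.5485, 0.0795, 0.0723]
tool_rot: [0.613, 0.789, 0.012, 0.038]
ft_force: [0.6, -0.3, -0.4]
grip_width: 0.0597
```

```bash
python3 -c "
from h import *
adv(.02,0,0,m=12)
d=cams.camera('wrist');save(d,'w25',(180,80,380,280),4)
"
```

```text
from [0.5485 0.0795 0.0723] yaw 0.2503 zax [ 0.075 -0.028 -0.997] t 19.4 f [ 0.6 -0.3 -0.4] w 0.0597
[{"x": 10.0, "y": -0.0, "z": -0.5, "spin": -0.0}, {"x": 10.0, "y": -0.0, "z": -0.5, "spin": -0.0}]
```

View pics/w25.png

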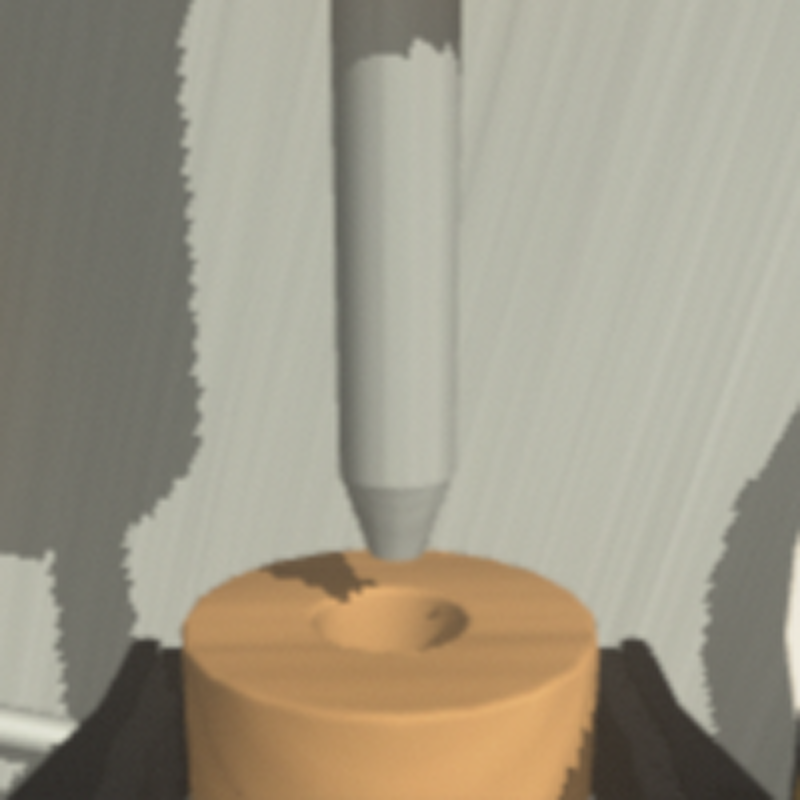

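Emit:
{"api": "play_rows", "payload": {
  "commands": [
    {"x": 8,"y": 1,"z": -0.5,"spin": 0},
    {"x": 10,"y": 0.3,"z": -0.5,"spin": 0},
    {"x": 10,"y": 0,"z": -0.5,"spin": 0},
    {"x": 0,"y": 0,"z": 0,"spin": 0}
  ]
}}

```text
time: 19.85
position: [0.5429, 0.1087, 0.0727]
tool_rot: [0.614, 0.788, 0.012, 0.039]
ft_force: [-0.2, 0.1, 0.3]
grip_width: 0.0594
```

```bash
python3 -c "
from h import *
adv(.02,0,0,m=12)
d=cams.camera('wrist');save(d,'w26',(180,80,380,280),4)
"
```

```text
from [0.5429 0.1087 0.0727] yaw 0.2485 zax [ 0.076 -0.028 -0.997] t 19.85 f [-0.2  0.1  0.3] w 0.0594
[{"x": 10.0, "y": -0.0, "z": -0.5, "spin": -0.001}, {"x": 10.0, "y": -0.0, "z": -0.5, "spin": -0.001}]
```

View pics/w26.png

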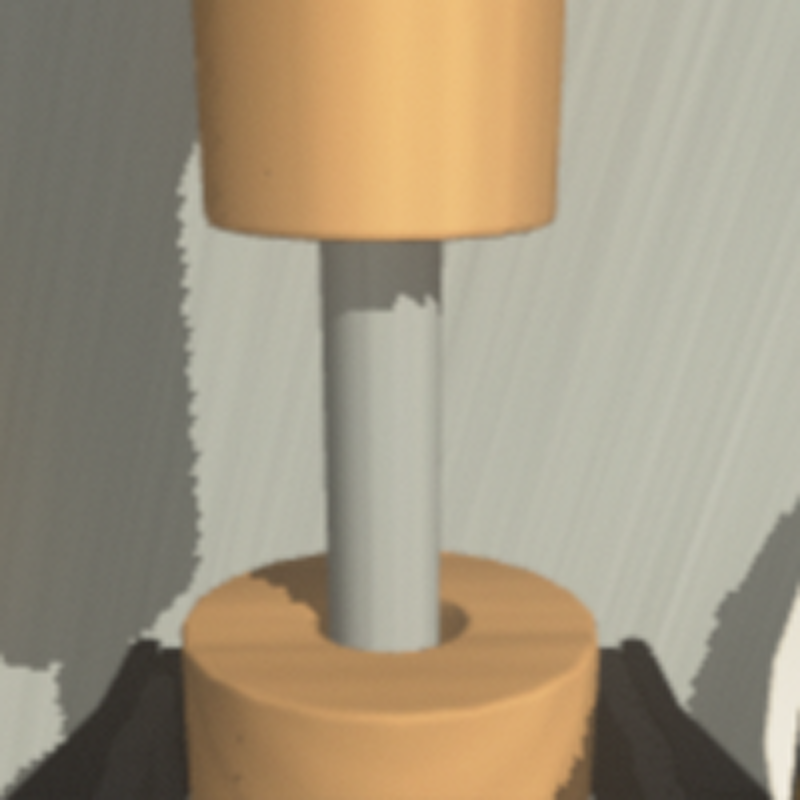

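Emit:
{"api": "play_rows", "payload": {
  "commands": [
    {"x": 12,"y": -0.7,"z": -0.6,"spin": 0},
    {"x": 12,"y": -0.3,"z": -0.6,"spin": 0},
    {"x": 12,"y": 0,"z": -0.6,"spin": 0},
    {"x": 10,"y": 0,"z": -0.5,"spin": 0},
    {"x": 0,"y": 0,"z": 0,"spin": 0}
  ]
}}

```text
time: 20.4
position: [0.5296, 0.1567, 0.0728]
tool_rot: [0.614, 0.788, 0.012, 0.039]
ft_force: [-0.1, -0.0, -1.0]
grip_width: 0.0594
```

```bash
python3 -c "
from h import *
adv(.01,0,0,m=12)
d=cams.camera('wrist');save(d,'w27',(180,80,380,280),4)
"
```

```text
from [0.5296 0.1567 0.0728] yaw 0.2484 zax [ 0.076 -0.028 -0.997] t 20.4 f [-0.1 -0.  -1. ] w 0.0594
[{"x": 10.0, "y": -0.0, "z": -0.5, "spin": -0.003}]
```

View pics/w27.png

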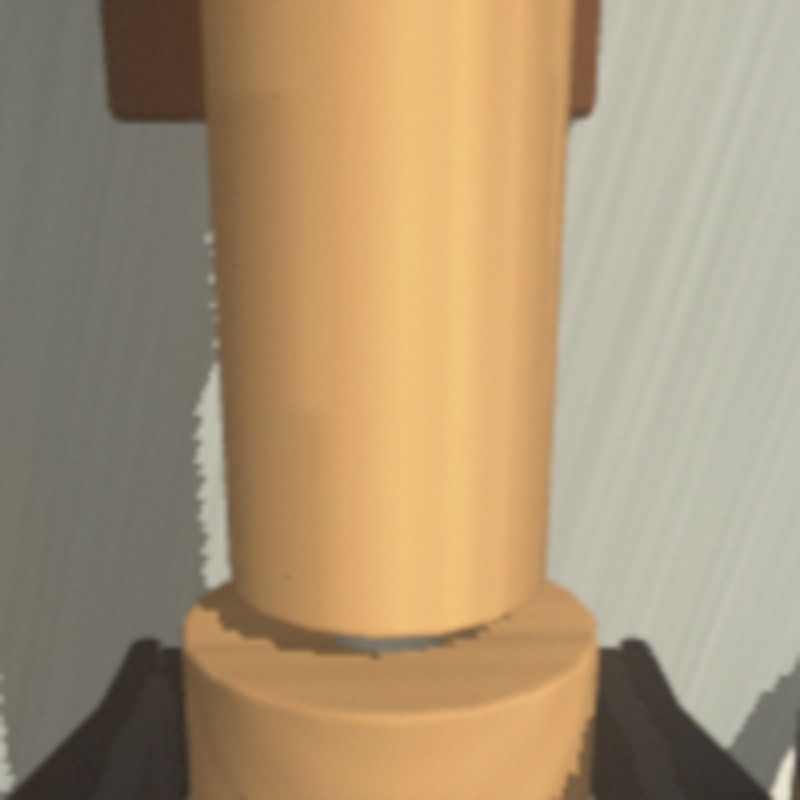

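About 7–8 mm of gap left. I'll push in small steps.

Emit:
{"api": "play_rows", "payload": {
  "commands": [
    {"x": 4,"y": 0,"z": -0.2,"spin": 0},
    {"x": 2,"y": 0,"z": 0,"spin": 0}
  ]
}}

```text
time: 20.65
position: [0.5289, 0.1618, 0.0728]
tool_rot: [0.614, 0.788, 0.012, 0.04]
ft_force: [0.8, -4.8, 0.1]
grip_width: 0.0596
```

Emit:
{"api": "play_rows", "payload": {
  "commands": [
    {"x": 4,"y": 0,"z": -0.2,"spin": 0}
  ]
}}

```text
time: 20.75
position: [0.5293, 0.1621, 0.0731]
tool_rot: [0.612, 0.789, 0.01, 0.042]
ft_force: [4.2, -21.9, -0.7]
grip_width: 0.0596
```

Emit:
{"api": "play_rows", "payload": {
  "commands": [
    {"x": 4,"y": 0,"z": -0.2,"spin": 0}
  ]
}}

```text
time: 20.85
position: [0.5297, 0.1617, 0.0733]
tool_rot: [0.611, 0.79, 0.008, 0.045]
ft_force: [2.7, -15.6, -1.2]
grip_width: 0.0593
```

```bash
python3 -c "
from h import *
adv(.01,0,0,m=12)
d=cams.camera('wrist');save(d,'w28',(180,80,380,280),4)
"
```

```text
from [0.5297 0.1617 0.0733] yaw 0.257 zax [ 0.08  -0.043 -0.996] t 20.85 f [  2.7 -15.6  -1.2] w 0.0593
[{"x": 10.0, "y": 0.1, "z": -0.6, "spin": 0.006}]
```

View pics/w28.png

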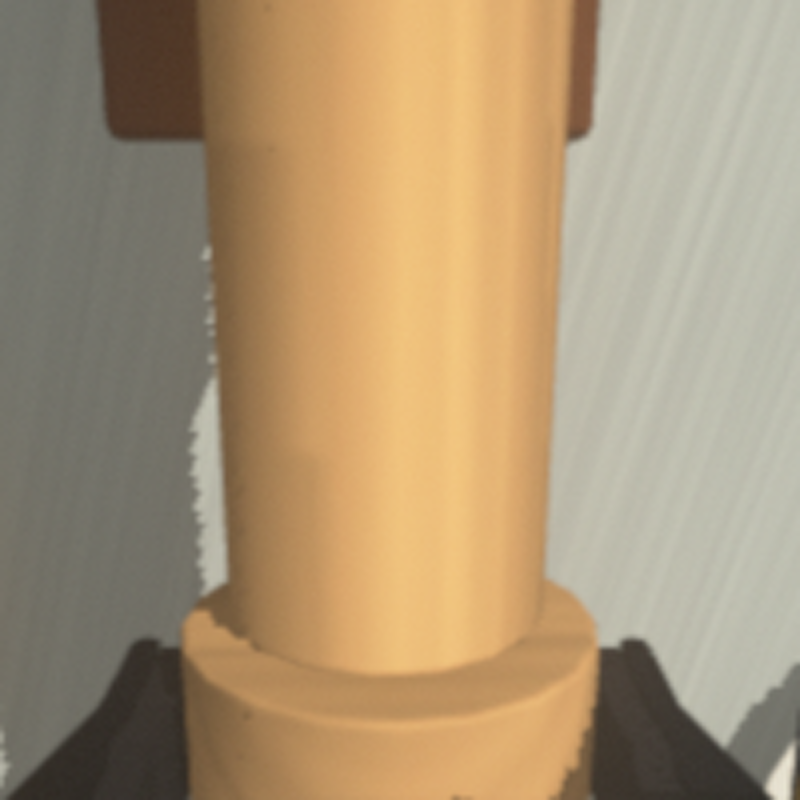

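Emit:
{"api": "play_rows", "payload": {
  "commands": [
    {"x": 0,"y": 0,"z": 0,"spin": 0},
    {"x": 0,"y": 0,"z": 0,"spin": 0},
    {"x": 0,"y": 0,"z": 0,"spin": 0},
    {"x": 0,"y": 0,"z": 0,"spin": 0},
    {"x": 0,"y": 0,"z": 0,"spin": 0}
  ],
  "grip": 1
}}

```text
time: 21.4
position: [0.5306, 0.1602, 0.0736]
tool_rot: [0.612, 0.789, 0.008, 0.045]
ft_force: [1.6, 0.1, 0.1]
grip_width: 0.0852
```

```bash
python3 -c "
from h import *
o=robot.get_obs();p=o['position']
plan([(p[0],p[1],.16,.25,30),(.43,-.125,.18,-.055,42)])
"
```

```text
from [0.5306 0.1602 0.0736] yaw 0.2538 zax [ 0.081 -0.043 -0.996] t 21.4 f [1.6 0.1 0.1] w 0.0852
[{"x": -1.8, "y": 2.0, "z": -28.7, "spin": 0.001}, {"x": -1.8, "y": 2.0, "z": -28.7, "spin": 0.001}, {"x": -1.8, "y": 2.0, "z": -28.7, "spin": 0.001}, {"x": -31.6, "y": -20.8, "z": -2.0, "spin": 0.038}, {"x": -32.4, "y": -19.6, "z": -2.0, "spin": 0.038}, {"x": -33.1, "y": -18.3, "z": -2.0, "spin": 0.038}, {"x": -33.8, "y": -17.0, "z": -2.0, "spin": 0.038}, {"x": -34.4, "y": -15.7, "z": -2.0, "spin": 0.038}]
[{"x": -35.0, "y": -14.4, "z": -2.0, "spin": 0.038}, {"x": -35.5, "y": -13.1, "z": -2.0, "spin": 0.038}, {"x": -36.0, "y": -11.7, "z": -2.0, "spin": 0.038}]
```

Emit:
{"api": "play_rows", "payload": {
  "commands": [
    {"x": -2,"y": 2,"z": -24,"spin": 0},
    {"x": -2,"y": 2,"z": -30,"spin": 0},
    {"x": -2,"y": 2,"z": -32,"spin": 0},
    {"x": -31,"y": -21,"z": -2,"spin": 0.038},
    {"x": -32,"y": -20,"z": -2,"spin": 0.038},
    {"x": -33,"y": -18,"z": -2,"spin": 0.038},
    {"x": -34,"y": -17,"z": -2,"spin": 0.038},
    {"x": -34,"y": -16,"z": -2,"spin": 0.038}
  ]
}}

```text
time: 22.2
position: [0.4687, -0.0165, 0.1766]
tool_rot: [0.682, 0.73, 0.014, 0.046]
ft_force: [0.5, -0.7, 0.6]
grip_width: 0.0874
```

Emit:
{"api": "play_rows", "payload": {
  "commands": [
    {"x": -35,"y": -14,"z": -2,"spin": 0.038},
    {"x": -34,"y": -13,"z": -2,"spin": 0.038},
    {"x": -20,"y": -7,"z": -2,"spin": 0.038},
    {"x": 0,"y": 0,"z": 0,"spin": 0},
    {"x": 0,"y": 0,"z": 0,"spin": 0}
  ]
}}

```text
time: 22.7
position: [0.435, -0.1121, 0.1851]
tool_rot: [0.726, 0.686, 0.018, 0.046]
ft_force: [-0.4, 0.3, 0.3]
grip_width: 0.0868
```

```bash
python3 -c "
from h import *
plan([(.43,-.18,.12,-.055,32)])
o=robot.get_obs();d=cams.camera('wrist');save(d,'w30');T=wristT(o,d)
for r in nets.outline_of(d,'handle_center')[:3]:
    ys,xs=np.nonzero(r['region']); rr=cv2.minAreaRect(np.c_[xs,ys].astype(np.float32))
    print(r['conf'],r['pixel'],rr,onz(d,rr[0],.062,T))
t=cams.camera('top');save(t,'t30',(60,120,260,270),4)
s=cams.camera('side');save(s,'s30',(250,140,350,240),6)
"
```

```text
from [ 0.435  -0.1121  0.1851] yaw -0.0545 zax [ 0.089 -0.043 -0.995] t 22.7 f [-0.4  0.3  0.3] w 0.0868
[{"x": -21.9, "y": -2.4, "z": 22.4, "spin": 0.0}, {"x": -21.9, "y": -2.4, "z": 22.4, "spin": 0.0}, {"x": -21.9, "y": -2.4, "z": 22.4, "spin": 0.0}]
0.83 [265.0, 242.1] ((264.0487060546875, 245.4488067626953), (67.22898864746094, 35.31396484375), 88.56790161132812) [ 0.42739603 -0.18212351  0.062     ]
```

View pics/w30.png

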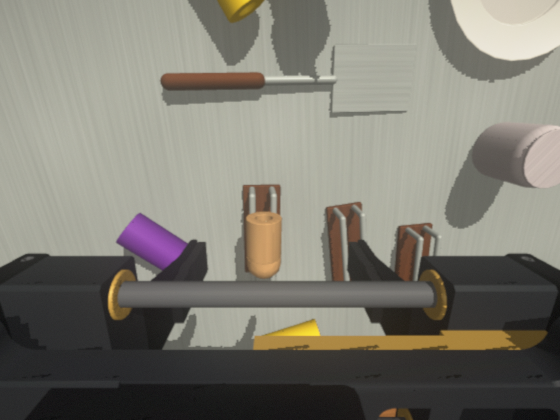

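View pics/t30.png

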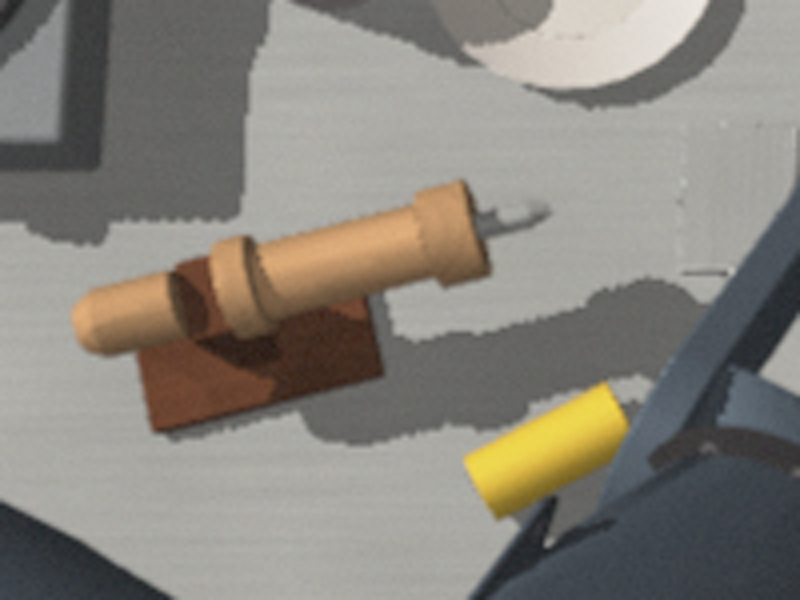

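View pics/s30.png

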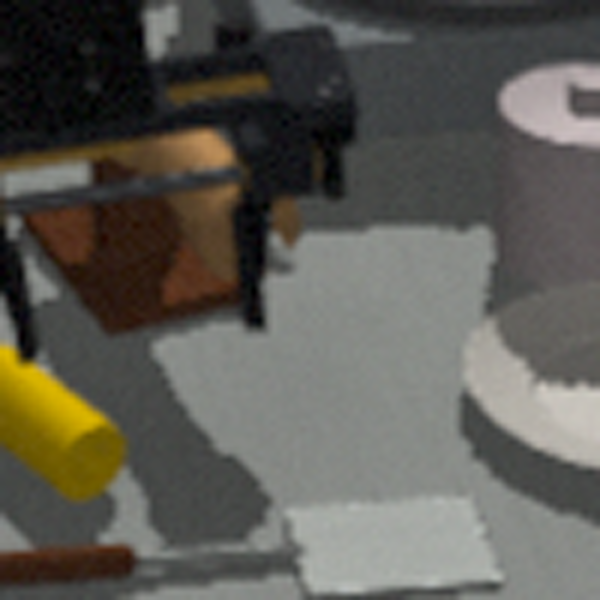

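```bash
python3 -c "
from h import *
plan([(.432,-.184,.105,-.055,30)])
"
```

```text
from [ 0.4353 -0.1111  0.1849] yaw -0.0516 zax [ 0.089 -0.043 -0.995] t 22.9 f [ 0.8 -0.6  0.8] w 0.0869
[{"x": -17.5, "y": -1.7, "z": 20.6, "spin": 0.001}, {"x": -17.5, "y": -1.7, "z": 20.6, "spin": 0.001}, {"x": -17.5, "y": -1.7, "z": 20.6, "spin": 0.001}, {"x": -17.5, "y": -1.7, "z": 20.6, "spin": 0.001}]
```

Emit:
{"api": "play_rows", "payload": {
  "commands": [
    {"x": -17,"y": -2,"z": 20,"spin": 0},
    {"x": -17,"y": -2,"z": 20,"spin": 0},
    {"x": -17,"y": -2,"z": 20,"spin": 0},
    {"x": -16,"y": -2,"z": 18,"spin": 0},
    {"x": 0,"y": 0,"z": 0,"spin": 0},
    {"x": 0,"y": 0,"z": 0,"spin": 0}
  ]
}}

```text
time: 23.5
position: [0.4347, -0.1772, 0.1073]
tool_rot: [0.72, 0.692, 0.019, 0.047]
ft_force: [0.4, 0.2, -0.2]
grip_width: 0.0866
```

```bash
python3 -c "
from h import *
plan([(.431,-.184,.02,-.055,18)])
o=robot.get_obs();d=cams.camera('wrist');save(d,'w31');T=wristT(o,d)
for r in nets.outline_of(d,'handle_center')[:1]:
    ys,xs=np.nonzero(r['region']); rr=cv2.minAreaRect(np.c_[xs,ys].astype(np.float32))
    print(r['conf'],r['pixel'],rr,onz(d,rr[0],.062,T))
"
```

```text
from [ 0.4347 -0.1772  0.1073] yaw -0.0385 zax [ 0.093 -0.042 -0.995] t 23.5 f [ 0.4  0.2 -0.2] w 0.0866
[{"x": -0.7, "y": -2.3, "z": 17.4, "spin": 0.003}, {"x": -0.7, "y": -2.3, "z": 17.4, "spin": 0.003}, {"x": -0.7, "y": -2.3, "z": 17.4, "spin": 0.003}, {"x": -0.8, "y": -2.3, "z": 17.4, "spin": 0.003}, {"x": -0.8, "y": -2.3, "z": 17.4, "spin": 0.003}]
```

View pics/w31.png

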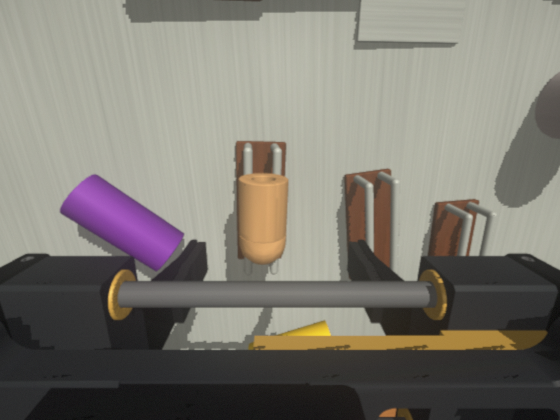

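```bash
python3 -c "
from h import *
o=robot.get_obs();d=cams.camera('wrist');T=wristT(o,d)
for uv in ((182,237),(183,245),(160,270)):
  for z in (.0,.023,.046): print(uv,z,onz(d,uv,z,T).round(3))
"
```

```text
(182, 237) 0.0 [ 0.339 -0.222  0.   ]
(182, 237) 0.023 [ 0.346 -0.211  0.023]
(182, 237) 0.046 [ 0.352 -0.201  0.046]
(183, 245) 0.0 [ 0.339 -0.231  0.   ]
(183, 245) 0.023 [ 0.345 -0.22   0.023]
(183, 245) 0.046 [ 0.352 -0.209  0.046]
(160, 270) 0.0 [ 0.309 -0.261  0.   ]
(160, 270) 0.023 [ 0.318 -0.247  0.023]
(160, 270) 0.046 [ 0.326 -0.234  0.046]
```

Emit:
{"api": "play_rows", "payload": {
  "commands": [
    {"x": -1.5,"y": -2.5,"z": 17,"spin": 0.003},
    {"x": -1.5,"y": -2.5,"z": 17,"spin": 0.003},
    {"x": -1,"y": -2.5,"z": 17,"spin": 0.003},
    {"x": -1,"y": -2.5,"z": 15,"spin": 0.003},
    {"x": 0,"y": 0,"z": 0,"spin": 0},
    {"x": 0,"y": 0,"z": 0,"spin": 0}
  ],
  "grip": 0.8
}}

```text
time: 24.25
position: [0.4362, -0.1833, 0.0462]
tool_rot: [0.721, 0.69, 0.021, 0.055]
ft_force: [-0.2, -0.8, 0.4]
grip_width: 0.0697
```

```bash
python3 -c "
from h import *
plan([(.431,-.184,.02,-.055,18)])
d=cams.camera('side');save(d,'s32',(220,190,390,320),4.5)
"
```

```text
from [ 0.4362 -0.1833  0.0462] yaw -0.0421 zax [ 0.106 -0.05  -0.993] t 24.25 f [-0.2 -0.8  0.4] w 0.0697
[{"x": 0.1, "y": -4.0, "z": 12.7, "spin": 0.006}, {"x": 0.1, "y": -4.0, "z": 12.7, "spin": 0.006}]
```

View pics/s32.png

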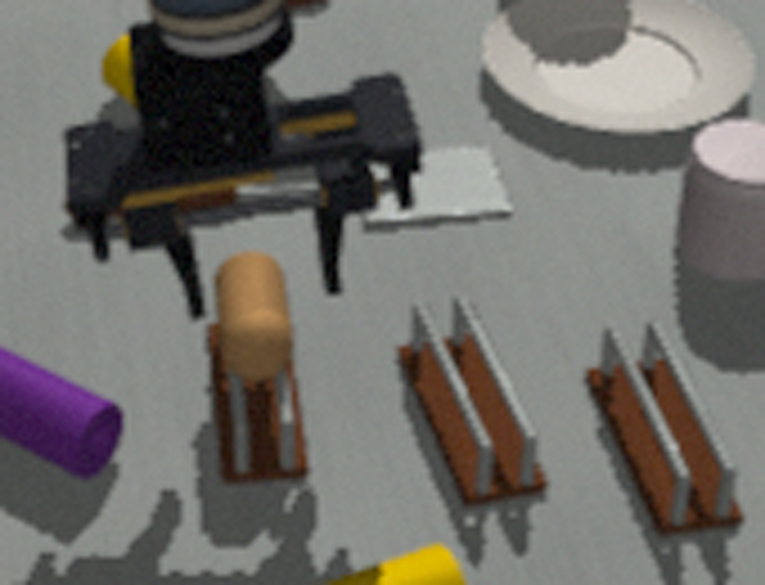

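Emit:
{"api": "play_rows", "payload": {
  "commands": [
    {"x": 0,"y": -4,"z": 12,"spin": 0.004},
    {"x": 0,"y": -4,"z": 11,"spin": 0.004},
    {"x": 0,"y": 0,"z": 0,"spin": 0}
  ]
}}

```text
time: 24.6
position: [0.4335, -0.185, 0.0257]
tool_rot: [0.723, 0.688, 0.022, 0.059]
ft_force: [-0.4, -0.2, 0.3]
grip_width: 0.0695
```

```bash
python3 -c "
from h import *
plan([(.4315,-.184,.02,-.055,18)])
d=cams.camera('wrist');save(d,'w33',(160,130,400,330),3)
"
```

```text
from [ 0.4335 -0.185   0.0257] yaw -0.0479 zax [ 0.113 -0.055 -0.992] t 24.6 f [-0.4 -0.2  0.3] w 0.0695
[{"x": 1.2, "y": -2.7, "z": 5.4, "spin": 0.007}]
```

View pics/w33.png

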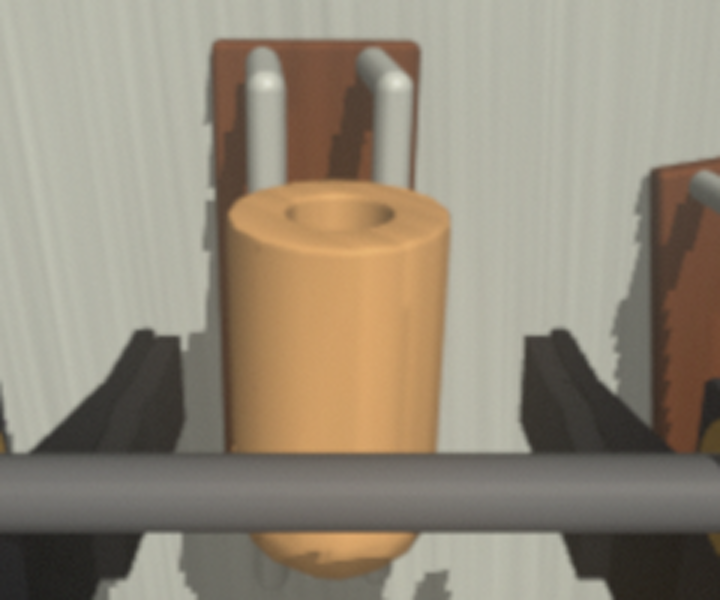

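Emit:
{"api": "play_rows", "payload": {
  "commands": [
    {"x": 1,"y": -3,"z": 5,"spin": 0.006},
    {"x": 0,"y": 0,"z": 0,"spin": 0}
  ]
}}

```text
time: 24.85
position: [0.4328, -0.185, 0.0222]
tool_rot: [0.725, 0.685, 0.023, 0.061]
ft_force: [0.2, 0.3, -0.5]
grip_width: 0.0696
```

Emit:
{"api": "play_rows", "payload": {
  "commands": [
    {"x": 0,"y": 0,"z": 0,"spin": 0},
    {"x": 0,"y": 0,"z": 0,"spin": 0},
    {"x": 0,"y": 0,"z": 0,"spin": 0},
    {"x": 0,"y": 0,"z": 0,"spin": 0},
    {"x": 0,"y": 0,"z": 0,"spin": 0},
    {"x": 0,"y": 0,"z": 0,"spin": 0},
    {"x": 0,"y": 0,"z": 0,"spin": 0}
  ],
  "grip": 0.2,
  "newtons": 50
}}

```text
time: 25.55
position: [0.4326, -0.1849, 0.0232]
tool_rot: [0.725, 0.686, 0.023, 0.061]
ft_force: [-0.6, 0.1, -0.1]
grip_width: 0.0412
```

```bash
python3 -c "
from h import *
o=robot.get_obs();p=o['position']
plan([(p[0],p[1],.07,-.05,16)])
d=cams.camera('wrist');save(d,'w34',(160,130,400,330),3)
s=cams.camera('side');save(s,'s34',(220,190,390,320),4.5)
"
```

```text
from [ 0.4326 -0.1849  0.0232] yaw -0.0531 zax [ 0.117 -0.058 -0.991] t 25.55 f [-0.6  0.1 -0.1] w 0.0412
[{"x": -0.8, "y": 1.9, "z": -15.5, "spin": -0.001}, {"x": -0.8, "y": 1.9, "z": -15.5, "spin": -0.001}, {"x": -0.8, "y": 1.9, "z": -15.5, "spin": -0.001}]
```

View pics/w34.png

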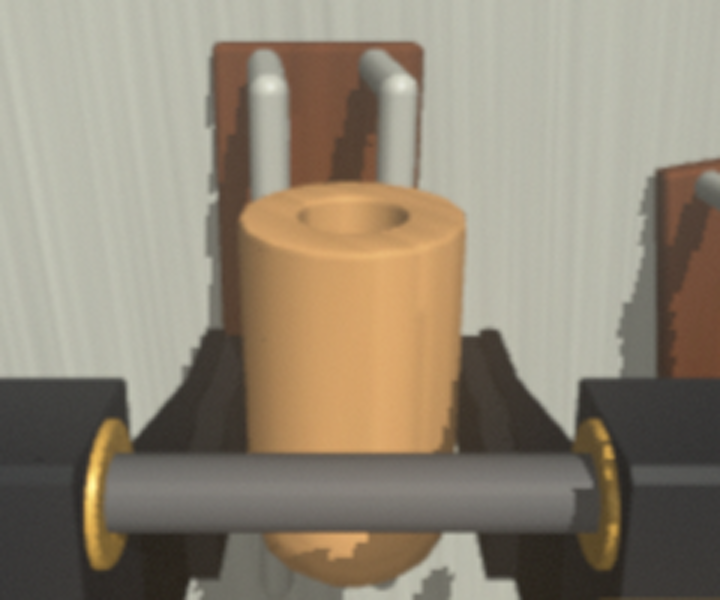

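View pics/s34.png

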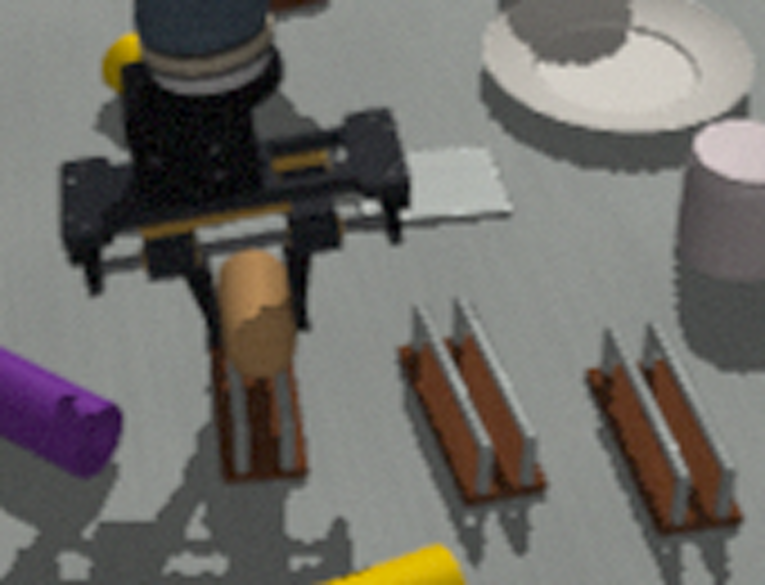

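Emit:
{"api": "play_rows", "payload": {
  "commands": [
    {"x": -1,"y": 2,"z": -15,"spin": 0},
    {"x": -1,"y": 2,"z": -17,"spin": 0},
    {"x": -1,"y": 2,"z": -15,"spin": 0},
    {"x": 0,"y": 0,"z": 0,"spin": 0},
    {"x": 0,"y": 0,"z": 0,"spin": 0}
  ]
}}

```text
time: 26.15
position: [0.4332, -0.1855, 0.071]
tool_rot: [0.725, 0.685, 0.023, 0.061]
ft_force: [-0.8, 0.1, -1.0]
grip_width: 0.0415
```

```bash
python3 -c "
from h import *
plan([(.566,.0247,.0725,.251,30)])
"
```

```text
from [ 0.4332 -0.1855  0.071 ] yaw -0.0534 zax [ 0.116 -0.057 -0.992] t 26.15 f [-0.8  0.1 -1. ] w 0.0415
[{"x": 24.1, "y": 13.4, "z": 0.2, "spin": -0.034}, {"x": 23.7, "y": 14.2, "z": 0.2, "spin": -0.034}, {"x": 23.2, "y": 15.0, "z": 0.2, "spin": -0.034}, {"x": 22.7, "y": 15.8, "z": 0.2, "spin": -0.034}, {"x": 22.1, "y": 16.6, "z": 0.2, "spin": -0.034}, {"x": 21.5, "y": 17.3, "z": 0.2, "spin": -0.034}, {"x": 20.9, "y": 18.0, "z": 0.2, "spin": -0.034}, {"x": 20.3, "y": 18.7, "z": 0.2, "spin": -0.034}]
[{"x": 19.7, "y": 19.4, "z": 0.2, "spin": -0.034}]
```

Emit:
{"api": "play_rows", "payload": {
  "commands": [
    {"x": 24,"y": 13,"z": 0.2,"spin": -0.034},
    {"x": 24,"y": 14,"z": 0.2,"spin": -0.034},
    {"x": 23,"y": 15,"z": 0.2,"spin": -0.034},
    {"x": 23,"y": 16,"z": 0.2,"spin": -0.034},
    {"x": 22,"y": 17,"z": 0.2,"spin": -0.034},
    {"x": 21,"y": 17,"z": 0.2,"spin": -0.034},
    {"x": 20,"y": 17,"z": 0.2,"spin": -0.034},
    {"x": 0,"y": 0,"z": 0,"spin": -0.02}
  ]
}}

```text
time: 26.95
position: [0.5364, -0.0173, 0.064]
tool_rot: [0.629, 0.775, 0.013, 0.059]
ft_force: [0.1, -0.5, -0.4]
grip_width: 0.0413
```

```bash
python3 -c "
from h import *
plan([(.566,.0247,.0725,.251,30)])
d=cams.camera('wrist');save(d,'w35',(160,0,400,250),3)
"
```

```text
from [ 0.5364 -0.0173  0.064 ] yaw 0.2107 zax [ 0.107 -0.054 -0.993] t 26.95 f [ 0.1 -0.5 -0.4] w 0.0413
[{"x": 17.2, "y": 19.2, "z": -3.8, "spin": -0.02}, {"x": 16.8, "y": 19.5, "z": -3.8, "spin": -0.02}]
```

View pics/w35.png

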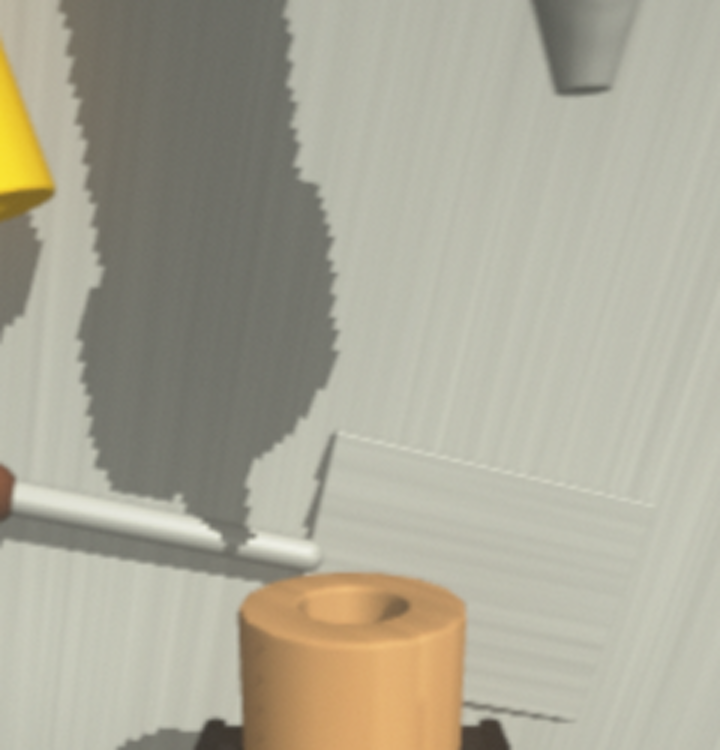

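Emit:
{"api": "play_rows", "payload": {
  "commands": [
    {"x": 11,"y": 13,"z": -3,"spin": -0.015},
    {"x": 11,"y": 13,"z": -2.5,"spin": -0.015},
    {"x": 8,"y": 10,"z": -2,"spin": -0.01},
    {"x": 0,"y": 0,"z": 0,"spin": 0},
    {"x": 0,"y": 0,"z": 0,"spin": 0}
  ]
}}

```text
time: 27.5
position: [0.5598, 0.0192, 0.0691]
tool_rot: [0.614, 0.787, 0.009, 0.055]
ft_force: [-0.8, -0.6, -0.5]
grip_width: 0.0414
```

```bash
python3 -c "
from h import *
plan([(.566,.0247,.0725,.251,30)])
d=cams.camera('wrist');save(d,'w36',(160,0,400,250),3)
s=cams.camera('side');save(s,'s36',(250,140,350,240),6)
"
```

```text
from [0.5598 0.0192 0.0691] yaw 0.2496 zax [ 0.097 -0.054 -0.994] t 27.5 f [-0.8 -0.6 -0.5] w 0.0414
[{"x": 3.6, "y": 7.6, "z": -3.1, "spin": -0.001}]
```

View pics/w36.png

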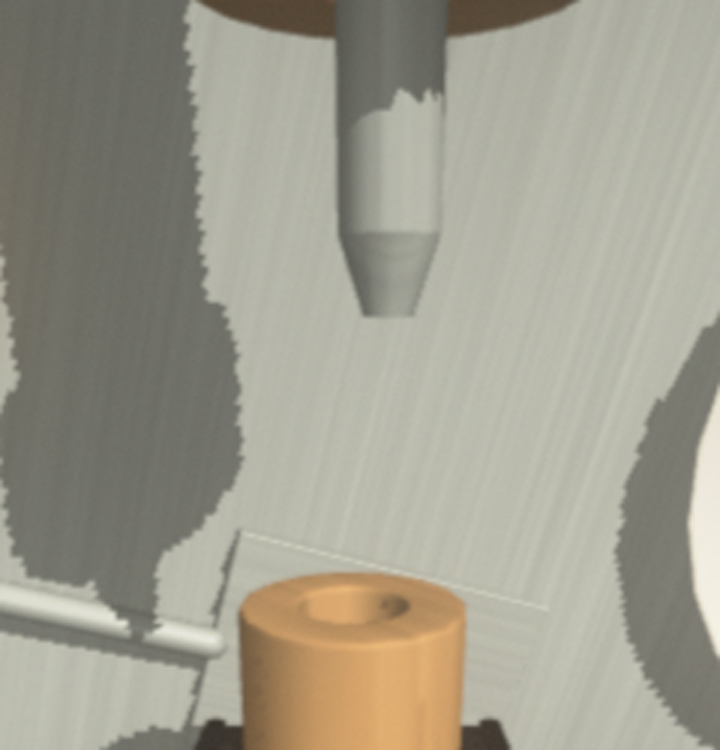

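View pics/s36.png

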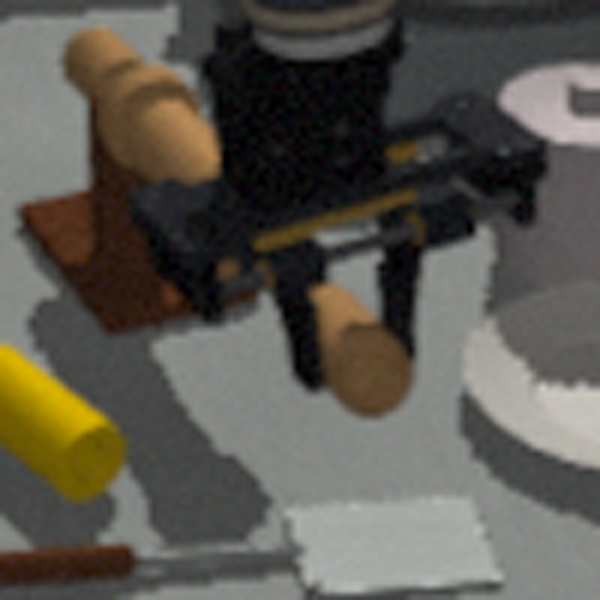

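```bash
python3 -c "
from h import *
rel((289.3,105.3),(278.3,202.3),.11,.1067)
o=robot.get_obs();d=cams.camera('wrist');T=wristT(o,d)
W=np.linalg.inv(T)
for z in (.100,.1067,.113):
  b=onz(d,(278.3,202.3),z,T); print(z,-(W@np.r_[b,1])[2])
for r in nets.outline_of(d,'handle_center')[:2]:
    ys,xs=np.nonzero(r['region']); print(r['conf'],r['pixel'])
    for row in (215,225,235):
        if (ys==row).any():
            m=(xs[ys==row].min()+xs[ys==row].max()+1)/2; q=onz(d,(m,row),.107,T); print(row,m,q,(q-np.array([.541,.107,0]))@NX*1000)
"
```

```text
tip [0.5407 0.1073 0.11  ] depth 0.1395 bore [0.5484 0.0568 0.1067] lat(b-a) along NX mm -5.09 gap 50.9
0.1 0.16812104986880397
0.1067 0.16093620882375298
0.113 0.15418031351273492
0.79 [278.7, 238.6]
215 277.5 [0.54974055 0.04929518 0.107     ] -5.882846905816195
225 278.0 [0.55154775 0.04334302 0.107     ] -5.612472523506379
235 278.5 [0.55340679 0.03722014 0.107     ] -5.334342942878612
```

```bash
python3 -c "
from h import *
adv(.040,.0054,.0037,m=11)
"
```

```text
from [0.5599 0.0188 0.0692] yaw 0.2487 zax [ 0.097 -0.053 -0.994] t 27.75 f [ 0.5  0.3 -0.6] w 0.0414
[{"x": 9.9, "y": 1.4, "z": -1.6, "spin": -0.001}, {"x": 9.9, "y": 1.4, "z": -1.6, "spin": -0.001}, {"x": 9.9, "y": 1.4, "z": -1.6, "spin": -0.001}, {"x": 9.9, "y": 1.4, "z": -1.6, "spin": -0.001}]
```

Emit:
{"api": "play_rows", "payload": {
  "commands": [
    {"x": 10,"y": 1.4,"z": -1.6,"spin": -0.001},
    {"x": 10,"y": 1.4,"z": -1.6,"spin": -0.001},
    {"x": 10,"y": 1.4,"z": -1.6,"spin": -0.001},
    {"x": 7,"y": 1.2,"z": -1.4,"spin": 0},
    {"x": 0,"y": 0,"z": 0,"spin": 0},
    {"x": 0,"y": 0,"z": 0,"spin": 0}
  ]
}}

```text
time: 28.35
position: [0.5543, 0.06, 0.0736]
tool_rot: [0.613, 0.788, 0.009, 0.054]
ft_force: [0.8, -0.1, 0.2]
grip_width: 0.0411
```

```bash
python3 -c "
from h import *
adv(.02,0,0,m=10)
d=cams.camera('wrist');save(d,'w37',(180,60,380,260),4)
"
```

```text
from [0.5543 0.06   0.0736] yaw 0.2521 zax [ 0.096 -0.053 -0.994] t 28.35 f [ 0.8 -0.1  0.2] w 0.0411
[{"x": 10.0, "y": 0.0, "z": -0.8, "spin": 0.0}, {"x": 10.0, "y": 0.0, "z": -0.8, "spin": 0.0}]
```

View pics/w37.png

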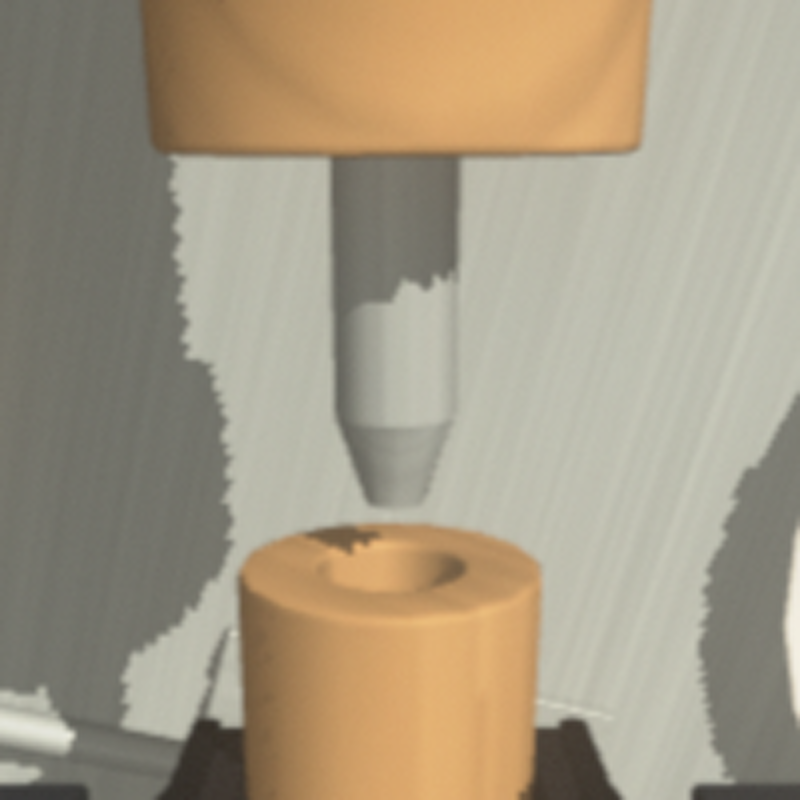

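Emit:
{"api": "play_rows", "payload": {
  "commands": [
    {"x": 8,"y": 0.6,"z": -0.6,"spin": 0},
    {"x": 8,"y": 0,"z": -0.5,"spin": 0},
    {"x": 8,"y": 0,"z": -0.5,"spin": 0},
    {"x": 0,"y": 0,"z": 0,"spin": 0}
  ]
}}

```text
time: 28.8
position: [0.5485, 0.0847, 0.0732]
tool_rot: [0.614, 0.788, 0.009, 0.054]
ft_force: [1.2, 0.2, -1.5]
grip_width: 0.0411
```

```bash
python3 -c "
from h import *
adv(.02,0,0,m=10)
d=cams.camera('wrist');save(d,'w38',(180,60,380,260),4)
"
```

```text
from [0.5485 0.0847 0.0732] yaw 0.2502 zax [ 0.096 -0.053 -0.994] t 28.8 f [ 1.2  0.2 -1.5] w 0.0411
[{"x": 10.0, "y": -0.0, "z": -0.8, "spin": -0.001}, {"x": 10.0, "y": -0.0, "z": -0.8, "spin": -0.001}]
```

View pics/w38.png

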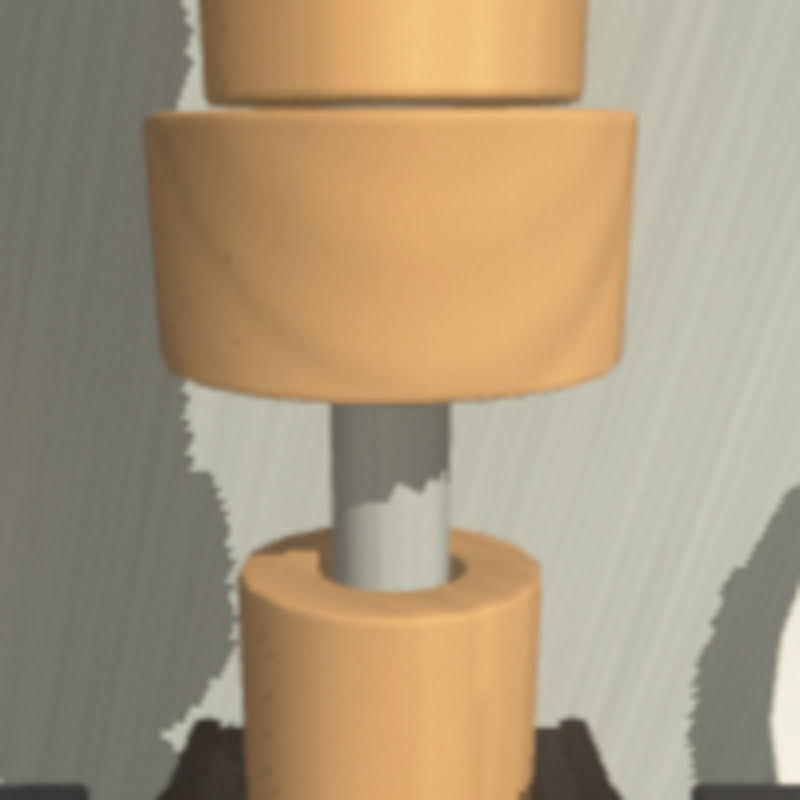

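Emit:
{"api": "play_rows", "payload": {
  "commands": [
    {"x": 8,"y": 0,"z": -0.6,"spin": 0},
    {"x": 8,"y": 0,"z": -0.6,"spin": 0},
    {"x": 6,"y": 0,"z": -0.5,"spin": 0}
  ]
}}

```text
time: 29.15
position: [0.5433, 0.1064, 0.0732]
tool_rot: [0.614, 0.787, 0.008, 0.055]
ft_force: [-0.5, -1.6, -2.4]
grip_width: 0.0417
```

Emit:
{"api": "play_rows", "payload": {
  "commands": [
    {"x": 4,"y": 0,"z": -0.3,"spin": 0},
    {"x": 3,"y": 0,"z": -0.3,"spin": 0}
  ]
}}

```text
time: 29.35
position: [0.5417, 0.1118, 0.073]
tool_rot: [0.612, 0.789, 0.007, 0.056]
ft_force: [3.8, -18.9, -6.5]
grip_width: 0.0418
```

```bash
python3 -c "
from h import *
adv(.02,0,0,m=10)
d=cams.camera('wrist');save(d,'w39',(180,60,380,260),4)
"
```

```text
from [0.5417 0.1118 0.073 ] yaw 0.2541 zax [ 0.097 -0.059 -0.994] t 29.35 f [  3.8 -18.9  -6.5] w 0.0418
[{"x": 6.6, "y": 0.0, "z": -0.5, "spin": 0.001}, {"x": 6.6, "y": 0.0, "z": -0.5, "spin": 0.001}, {"x": 6.6, "y": 0.0, "z": -0.5, "spin": 0.001}]
```

View pics/w39.png

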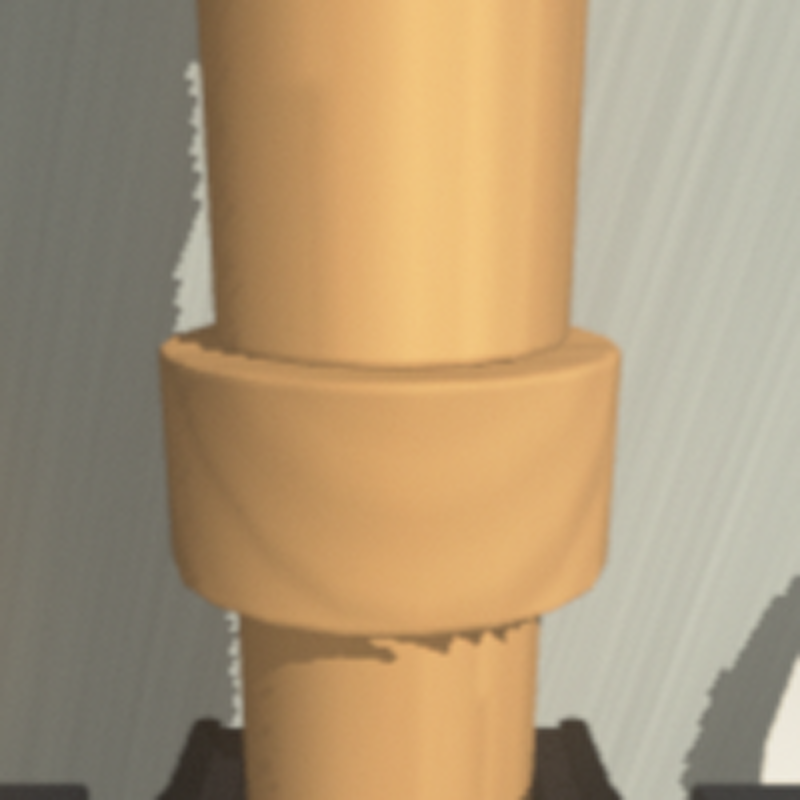

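Emit:
{"api": "play_rows", "payload": {
  "commands": [
    {"x": 3,"y": 0,"z": -0.2,"spin": 0}
  ]
}}

```text
time: 29.5
position: [0.5419, 0.1116, 0.073]
tool_rot: [0.611, 0.79, 0.005, 0.058]
ft_force: [2.1, -15.0, -1.9]
grip_width: 0.0411
```

Emit:
{"api": "play_rows", "payload": {
  "commands": [
    {"x": 0,"y": 0,"z": 0,"spin": 0},
    {"x": 0,"y": 0,"z": 0,"spin": 0},
    {"x": 0,"y": 0,"z": 0,"spin": 0},
    {"x": 0,"y": 0,"z": 0,"spin": 0},
    {"x": 0,"y": 0,"z": 0,"spin": 0},
    {"x": 0,"y": 0,"z": 0,"spin": 0}
  ],
  "grip": 0.95
}}

```text
time: 30.1
position: [0.5426, 0.112, 0.0737]
tool_rot: [0.611, 0.789, 0.005, 0.059]
ft_force: [-0.3, -0.2, -0.6]
grip_width: 0.0786
```

```bash
python3 -c "
from h import *
o=robot.get_obs();p=o['position']
plan([(p[0],p[1],.20,.25,28)])
d=cams.camera('wrist');save(d,'w40',(160,40,400,290),3)
"
```

```text
from [0.5426 0.112  0.0737] yaw 0.2568 zax [ 0.1   -0.064 -0.993] t 30.1 f [-0.3 -0.2 -0.6] w 0.0786
[{"x": -2.2, "y": 2.0, "z": -25.1, "spin": 0.001}, {"x": -2.2, "y": 2.0, "z": -25.1, "spin": 0.001}, {"x": -2.2, "y": 2.0, "z": -25.1, "spin": 0.001}, {"x": -2.2, "y": 2.0, "z": -25.1, "spin": 0.001}, {"x": -2.2, "y": 2.0, "z": -25.1, "spin": 0.001}]
```

View pics/w40.png

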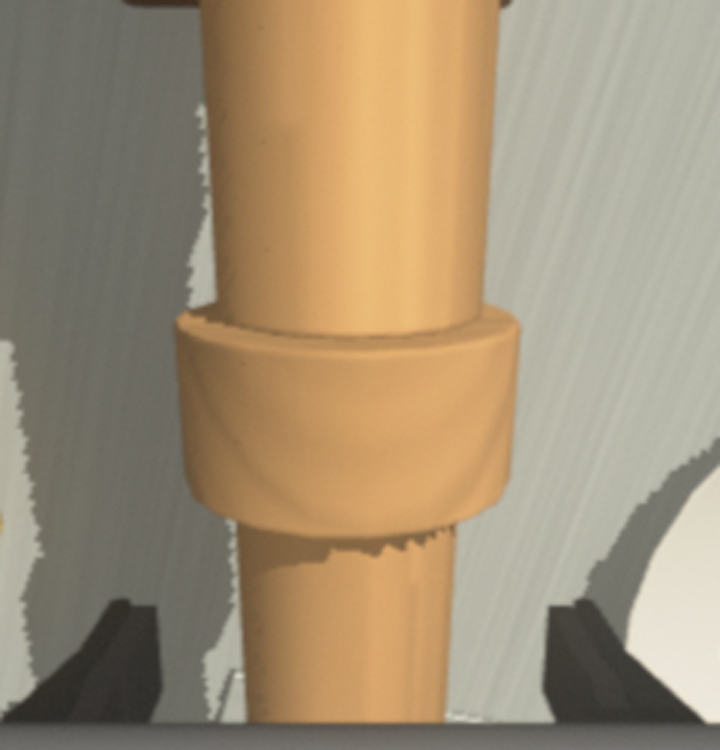

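Released. I'll lift straight up and back off for a final check.

Emit:
{"api": "play_rows", "payload": {
  "commands": [
    {"x": -2,"y": 2,"z": -20,"spin": 0},
    {"x": -2,"y": 2,"z": -24,"spin": 0},
    {"x": -2,"y": 2,"z": -25,"spin": 0},
    {"x": -2,"y": 2,"z": -25,"spin": 0},
    {"x": -2,"y": 2,"z": -25,"spin": 0},
    {"x": 0,"y": 0,"z": -25,"spin": 0},
    {"x": -20,"y": 0,"z": -5,"spin": 0},
    {"x": -20,"y": 0,"z": 0,"spin": 0}
  ]
}}

```text
time: 30.95
position: [0.5477, 0.078, 0.2319]
tool_rot: [0.609, 0.791, 0.005, 0.057]
ft_force: [1.1, 1.0, -0.3]
grip_width: 0.0824
```

Emit:
{"api": "play_rows", "payload": {
  "commands": [
    {"x": -30,"y": -30,"z": 0,"spin": 0},
    {"x": -35,"y": -35,"z": 0,"spin": 0},
    {"x": -35,"y": -35,"z": 0,"spin": 0},
    {"x": -35,"y": -35,"z": 0,"spin": 0},
    {"x": -20,"y": -20,"z": 0,"spin": 0},
    {"x": 0,"y": 0,"z": 0,"spin": 0},
    {"x": 0,"y": 0,"z": 0,"spin": 0}
  ]
}}

```text
time: 31.65
position: [0.4371, -0.1182, 0.2348]
tool_rot: [0.609, 0.791, 0.007, 0.061]
ft_force: [0.4, 0.1, 0.2]
grip_width: 0.0827
```

```bash
python3 -c "
from h import *
t=cams.camera('top');save(t,'t41'); save(t,'t41z',(70,140,220,240),5)
s=cams.camera('side');save(s,'s41z',(230,130,330,205),7)
S=np.array([.4975,.2765,.11])-np.array([.005,0,0])
for x in (0,.1,.13,.205): print(x,proj(t,np.array([.4927,.2776,.11])+AX*x).round(1),proj(s,np.array([.4950,.277,.11])+AX*x).round(1))
"
```

```text
0 [124.4 190.6] [275.5 160.5]
0.1 [165.8 180.1] [287.4 173.5]
0.13 [178.2 177. ] [291.3 177.6]
0.205 [208.9 169.2] [301.5 188.7]
```

View pics/t41.png

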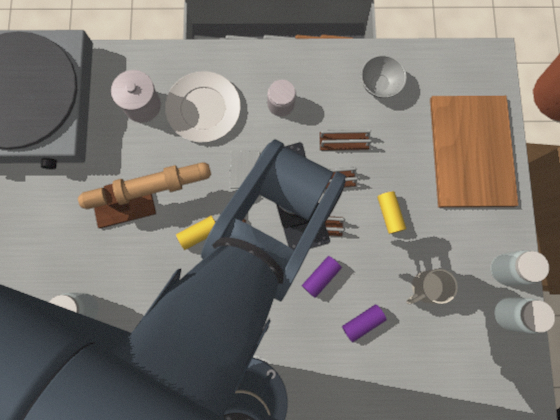

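View pics/t41z.png

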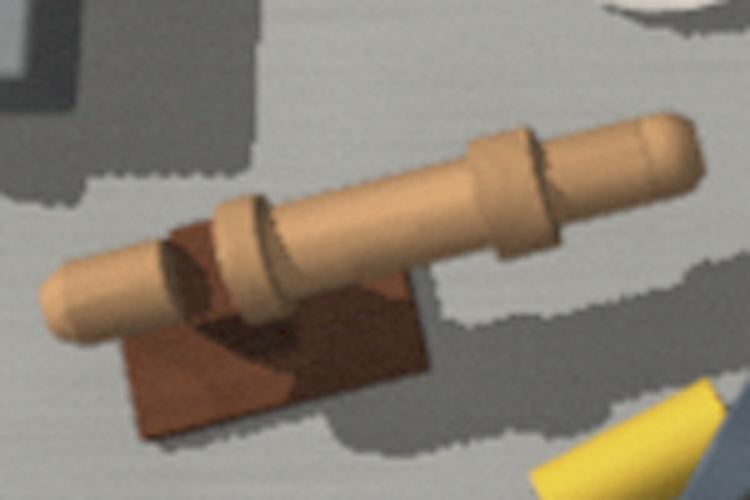

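View pics/s41z.png

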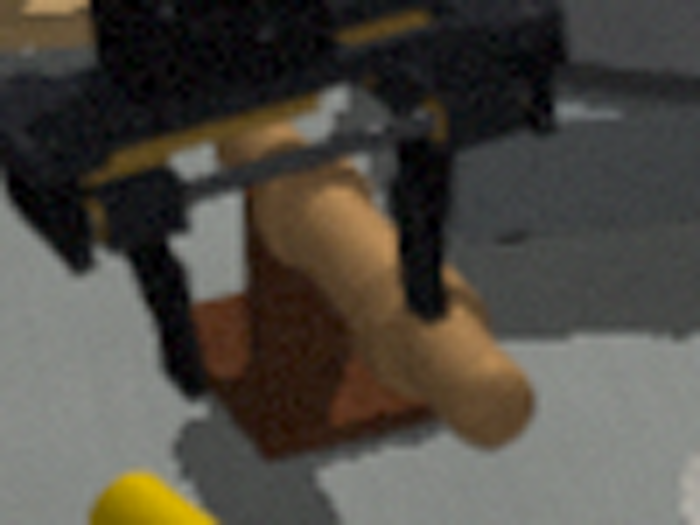

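Everything is assembled. The top view puts the dome end about 3 mm beyond nominal, so I'll measure closer from above with the wrist camera.

```bash
python3 -c "
from h import *
plan([(.53,.10,.24,.25,40)])
"
```

```text
from [ 0.4376 -0.1174  0.2348] yaw 0.2645 zax [ 0.105 -0.064 -0.992] t 31.75 f [ 1.  -0.4  0.4] w 0.083
[{"x": 30.9, "y": 24.3, "z": -1.6, "spin": 0.002}, {"x": 31.0, "y": 24.3, "z": -1.6, "spin": 0.002}, {"x": 31.0, "y": 24.2, "z": -1.6, "spin": 0.002}, {"x": 31.1, "y": 24.1, "z": -1.6, "spin": 0.002}, {"x": 31.2, "y": 24.0, "z": -1.6, "spin": 0.002}, {"x": 31.2, "y": 23.9, "z": -1.6, "spin": 0.002}]
```

Emit:
{"api": "play_rows", "payload": {
  "commands": [
    {"x": 31,"y": 24,"z": -2,"spin": 0.002},
    {"x": 31,"y": 24,"z": -2,"spin": 0.002},
    {"x": 31,"y": 24,"z": -2,"spin": 0.002},
    {"x": 31,"y": 24,"z": -2,"spin": 0.002},
    {"x": 31,"y": 24,"z": -2,"spin": 0.002},
    {"x": 15,"y": 12,"z": -2,"spin": 0},
    {"x": 0,"y": 0,"z": 0,"spin": 0},
    {"x": 0,"y": 0,"z": 0,"spin": 0}
  ]
}}

```text
time: 32.55
position: [0.5272, 0.0996, 0.2424]
tool_rot: [0.606, 0.793, 0.009, 0.062]
ft_force: [-0.7, -0.9, -0.9]
grip_width: 0.0826
```

```bash
python3 -c "
from h import *
o=robot.get_obs();d=cams.camera('wrist');save(d,'w42',(200,0,360,290),2);save(d,'w42b',(200,0,360,150),5);save(d,'w42c',(200,120,360,270),5);T=wristT(o,d)
print(o['position'])
S=np.array([.541,.107,.11])-.175*AX
for x in (0,.1,.13,.205): print(x,proj(d,S+AX*x,T).round(1))
"
```

```text
[0.52718271 0.0996225  0.24236385]
0 [283.4  -6.3]
0.1 [281.  108.7]
0.13 [280.4 137.8]
0.205 [279.  202.2]
```

View pics/w42b.png

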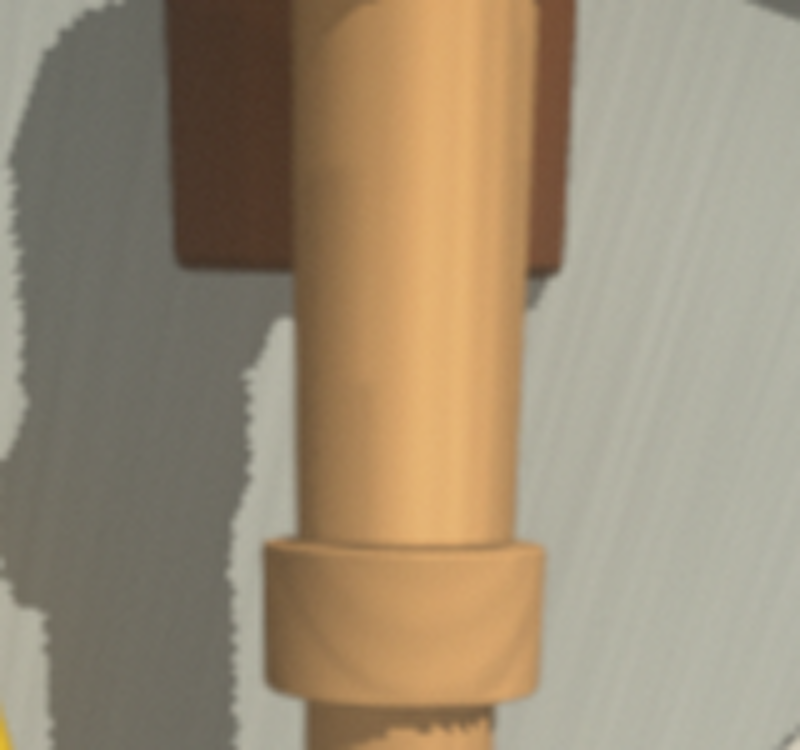

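View pics/w42c.png

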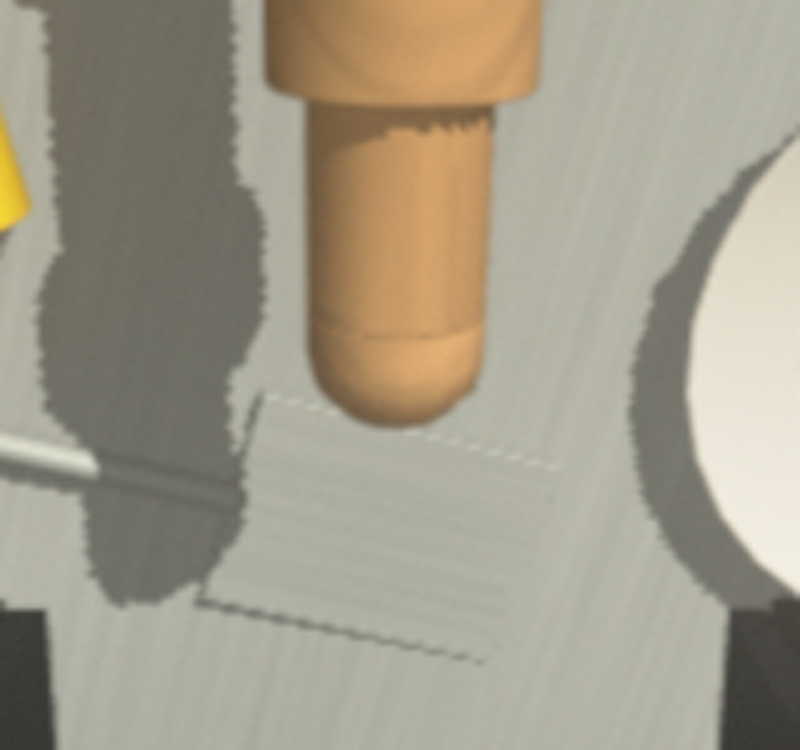

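```bash
python3 -c "
from h import *
o=robot.get_obs();d=cams.camera('wrist');T=wristT(o,d)
S=np.array([.541,.107,.11])-.175*AX
for z in (.137,.1385):
  for x in (.098,.1,.102,.104,.128,.13,.132,.134): print(z,x,((proj(d,S+AX*x+[0,0,z-.11],T)-[200,0])*5).round(1))
for x in (.19,.192): print(x,((proj(d,S+AX*x+[0,0,.129-.11],T)-[200,120])*5).round(1))
"
```

```text
0.137 0.098 [419.7 540.3]
0.137 0.1 [419.4 551.3]
0.137 0.102 [419.2 562.2]
0.137 0.104 [418.9 573.1]
0.137 0.128 [416. 699.]
0.137 0.13 [415.7 709.1]
0.137 0.132 [415.5 719.2]
0.137 0.134 [415.3 729.2]
0.1385 0.098 [420.6 540.8]
0.1385 0.1 [420.3 551.8]
0.1385 0.102 [420.  562.8]
0.1385 0.104 [419.8 573.7]
0.1385 0.128 [416.8 700.2]
0.1385 0.13 [416.6 710.4]
0.1385 0.132 [416.3 720.5]
0.1385 0.134 [416.1 730.6]
0.19 [405.4 377.8]
0.192 [405.2 386.3]
```

```bash
python3 -c "
from h import *
o=robot.get_obs(); print(o['time'],abs(o['joint_velocities']).max(),o['ft_force'].round(1)); print(robot.hand_in())"
```

```text
32.65 0.026369875522569117 [ 0.7 -1.   0.2]
the job is handed in; nothing more can be done
None
```

The rolling pin is back together: I slid the barrel, then the collar, then the handle onto the spindle, each pushed up to firm contact (15–22 N), and let go. I handed in at 32.7 s of the 72 s allowed; no verdict was reported.

**Last checks**
- **Position along the spindle:** the last wrist picture puts the collar's faces at about 100 and 130 mm from the shoulder, so its centre is at about 115 mm. The arm's position at contact puts the handle's centre at about 167 mm. I did not measure the barrel separately at the end; its 50 mm comes from the 19 N contact with the fixed collar.
- **Gaps:** no spindle shows between the parts in the top view.
- **Other things on the counter:** the plate, tin, can and look-alikes look unmoved in the last top picture. The turner was partly hidden by the arm, but what showed of it was in place.

**What failed or disagreed**
- **First barrel grasp:** it closed on the upper edge of the barrel, because the real fingertips sit about 30 mm behind the stated TCP. I opened, went deeper, and allowed for that on every later grasp.
- **Tool tilt:** it crept up to about 0.12 rad over the run. I allowed for it in the moves, but could not correct it.
- **Dome end:** the top view, and roughly the last wrist picture too, show it about 3 mm further out than nominal. I put that down to pixel error and the curve of the dome, and it is within the allowed 7 mm.

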